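# Demagnetise L-brackets in a balanced pile with the key switch, then unload

## Task

Demagnetise the steel L-brackets: pile all of them flat in the middle of the low round plate, outlines lined up, each one turned half round from the one below so that the pile stays balanced, and let go. Then push the key from its holder fully into the knob, turn it clockwise to its stop (on), wait three seconds, turn it back to off and return the key upright to its holder. Finally pile the brackets in the same alternating way in the middle of the square rubber mat; turn the knob only with the key in it, and leave the blower, petri dish, timer and lamp carton where they are.

Things in the scene. Friction and masses are not known exactly. Their poses are not given: they have to be found in the camera images.
- plate_top (a point): centre of the flat top face of the low round demagnetising plate, 140 mm across and 16 mm high, fixed to the bench
- switch_box: flat grey box of the key switch, 170 mm (its x) by 90 mm (its y) by 22 mm high, fixed; origin at the centre of its underside. On its top the fluted cylinder knob stands at x = 42 mm and the key holder block at x = -50 mm. The small white dot beyond the knob on its +x side marks off, the larger dot 1.2 rad clockwise from it marks on
- slot_mouth (a point): centre of the key slot's mouth on top of the cylinder knob (45 mm across, 26 mm tall, top 48 mm over the bench); it turns with the knob. The slot is 19 mm long along this point's x and 9 mm wide along its y, 24 mm deep, with a bevelled mouth
- lock (a joint): angle of the cylinder knob: 0 = off (slot along the box's x axis), stop at 1.2 rad = on, turning clockwise seen from above; it has light friction (about 0.06 N m) and stays where it is left
- holder_mouth (a point): centre of the slot mouth on top of the fixed black key holder (block 40 mm along the box x, 30 mm along its y, 26 mm tall), 48 mm over the bench; slot 19 mm along this point's x, 9 mm along its y, 24 mm deep, with a bevelled mouth
- mat_top (a point): centre of the top face of the thin black rubber mat, 130 x 130 x 4 mm, fixed; x and y along its sides. A microscope stands beyond it (+x, +y), 100 mm or more from the centre
- key: switch key, 40 g, upright in its holder; origin at the blade tip, z up to the bow, x along the blade width. Blade 16 (x) by 6 (y) by 22 mm long, with a narrower 4 mm tip; 21 mm round collar at z 22 to 26 mm that rests on the slot mouth when fully in; black bow 30 (x) by 10 mm (y), z 26 to 56 mm, pinched across its 10 mm
- bracket0: flat L-shaped steel bracket (all alike, some may be absent), 280 to 460 g; 96 mm square outline, arms 34 mm wide, 14 mm thick. Origin: centre of the 96 mm square, mid-thickness (in the empty part of the L). L corner at x = y = -48 mm; one arm runs along +x (centre line y = -31 mm), one along +y (centre line x = -31 mm). Pinch an arm across its 34 mm. Centre of mass x = y = -12 mm
- bracket0_corner (a point): the outer corner of the L of bracket0, mid-thickness
- bracket0_open (a point): the empty corner of bracket0's 96 mm square, opposite to the corner of the L, mid-thickness
- bracket1: flat L-shaped steel bracket (all alike, some may be absent), 280 to 460 g; 96 mm square outline, arms 34 mm wide, 14 mm thick. Origin: centre of the 96 mm square, mid-thickness (in the empty part of the L). L corner at x = y = -48 mm; one arm runs along +x (centre line y = -31 mm), one along +y (centre line x = -31 mm). Pinch an arm across its 34 mm. Centre of mass x = y = -12 mm
- bracket1_corner (a point): the outer corner of the L of bracket1, mid-thickness
- bracket1_open (a point): the empty corner of bracket1's 96 mm square, opposite to the corner of the L, mid-thickness
- bracket2: flat L-shaped steel bracket (all alike, some may be absent), 280 to 460 g; 96 mm square outline, arms 34 mm wide, 14 mm thick. Origin: centre of the 96 mm square, mid-thickness (in the empty part of the L). L corner at x = y = -48 mm; one arm runs along +x (centre line y = -31 mm), one along +y (centre line x = -31 mm). Pinch an arm across its 34 mm. Centre of mass x = y = -12 mm
- bracket2_corner (a point): the outer corner of the L of bracket2, mid-thickness
- bracket2_open (a point): the empty corner of bracket2's 96 mm square, opposite to the corner of the L, mid-thickness
- bracket3: flat L-shaped steel bracket (all alike, some may be absent), 280 to 460 g; 96 mm square outline, arms 34 mm wide, 14 mm thick. Origin: centre of the 96 mm square, mid-thickness (in the empty part of the L). L corner at x = y = -48 mm; one arm runs along +x (centre line y = -31 mm), one along +y (centre line x = -31 mm). Pinch an arm across its 34 mm. Centre of mass x = y = -12 mm
- bracket3_corner (a point): the outer corner of the L of bracket3, mid-thickness
- bracket3_open (a point): the empty corner of bracket3's 96 mm square, opposite to the corner of the L, mid-thickness
- blower: a red rubber lens blower, 56 mm wide, 104 mm tall; bystander, origin at the centre of its underside
- petri_dish: a covered petri dish, 62 mm wide, 14 mm high; bystander, origin at the centre of its underside
- timer: a small bench timer, 60 x 68 x 30 mm; bystander, origin at the centre of its underside
- bulb_box: a small lamp carton, 36 x 36 x 50 mm, standing; bystander, origin at the centre of its underside
Things that resemble listed ones, but are neither listed nor needed, are in the scene too. Leave any yellow look-alike of the part that bears plate_top alone.

How it is judged (in metres and radians):
On the way, in this order (a step that is already met when the one before it is completed fails the run):
1. all brackets lie flat in one pile in the middle of the plate, each turned half round from the one below, released (horizontal distance between each of bracket0, bracket1, bracket2, bracket3 and plate_top below 0.02 m and angle between the z axis of each of bracket0, bracket1, bracket2, bracket3 and the z axis of plate_top, either way round below 0.06 rad and linear speed of each of bracket0, bracket1, bracket2, bracket3 below 0.02 m/s and contact force between the fingers and bracket0 below 0.5 N and contact force between the fingers and bracket1 below 0.5 N and contact force between the fingers and bracket2 below 0.5 N and contact force between the fingers and bracket3 below 0.5 N and ((horizontal distance between bracket0_corner and bracket1_open below 0.015 m and distance between bracket0 and bracket1 below 0.0235 m) or (horizontal distance between bracket0_corner and bracket1_open below 0.022 m and distance between bracket0 and bracket1 above 0.0365 m) or (horizontal distance between bracket0_corner and bracket1_corner below 0.022 m and distance between bracket0 and bracket1 between 0.0235 and 0.0365 m)) and ((horizontal distance between bracket0_corner and bracket2_open below 0.015 m and distance between bracket0 and bracket2 below 0.0235 m) or (horizontal distance between bracket0_corner and bracket2_open below 0.022 m and distance between bracket0 and bracket2 above 0.0365 m) or (horizontal distance between bracket0_corner and bracket2_corner below 0.022 m and distance between bracket0 and bracket2 between 0.0235 and 0.0365 m)) and ((horizontal distance between bracket0_corner and bracket3_open below 0.015 m and distance between bracket0 and bracket3 below 0.0235 m) or (horizontal distance between bracket0_corner and bracket3_open below 0.022 m and distance between bracket0 and bracket3 above 0.0365 m) or (horizontal distance between bracket0_corner and bracket3_corner below 0.022 m and distance between bracket0 and bracket3 between 0.0235 and 0.0365 m)) and ((horizontal distance between bracket1_corner and bracket2_open below 0.015 m and distance between bracket1 and bracket2 below 0.0235 m) or (horizontal distance between bracket1_corner and bracket2_open below 0.022 m and distance between bracket1 and bracket2 above 0.0365 m) or (horizontal distance between bracket1_corner and bracket2_corner below 0.022 m and distance between bracket1 and bracket2 between 0.0235 and 0.0365 m)) and ((horizontal distance between bracket1_corner and bracket3_open below 0.015 m and distance between bracket1 and bracket3 below 0.0235 m) or (horizontal distance between bracket1_corner and bracket3_open below 0.022 m and distance between bracket1 and bracket3 above 0.0365 m) or (horizontal distance between bracket1_corner and bracket3_corner below 0.022 m and distance between bracket1 and bracket3 between 0.0235 and 0.0365 m)) and ((horizontal distance between bracket2_corner and bracket3_open below 0.015 m and distance between bracket2 and bracket3 below 0.0235 m) or (horizontal distance between bracket2_corner and bracket3_open below 0.022 m and distance between bracket2 and bracket3 above 0.0365 m) or (horizontal distance between bracket2_corner and bracket3_corner below 0.022 m and distance between bracket2 and bracket3 between 0.0235 and 0.0365 m))), for 0.3 s.
2. the key is in the knob and turned on (over 1.05 rad) for the time (horizontal distance between key and slot_mouth below 0.006 m and z of key in the frame of slot_mouth below -0.014 m and value of joint lock above 1.05 rad), for 2.5 s.
3. the key, still in the knob, is turned back to off (under 0.15 rad) (horizontal distance between key and slot_mouth below 0.006 m and z of key in the frame of slot_mouth below -0.014 m and value of joint lock below 0.15 rad), for 0.2 s.
At the end, for the whole second after the job is handed in: All brackets rest flat in one pile on the mat, centres within 20 mm of the mat's, each L corner within 15 mm (from above) of the empty corner of the bracket below; knob under 0.15 rad; key upright in its holder, 14 mm deep or more; nothing held (horizontal distance between each of bracket0, bracket1, bracket2, bracket3 and mat_top below 0.02 m and angle between the z axis of each of bracket0, bracket1, bracket2, bracket3 and the z axis of mat_top, either way round below 0.06 rad and linear speed of each of bracket0, bracket1, bracket2, bracket3, key below 0.02 m/s and contact force between the fingers and bracket0 below 0.5 N and contact force between the fingers and bracket1 below 0.5 N and contact force between the fingers and bracket2 below 0.5 N and contact force between the fingers and bracket3 below 0.5 N and ((horizontal distance between bracket0_corner and bracket1_open below 0.015 m and distance between bracket0 and bracket1 below 0.0235 m) or (horizontal distance between bracket0_corner and bracket1_open below 0.022 m and distance between bracket0 and bracket1 above 0.0365 m) or (horizontal distance between bracket0_corner and bracket1_corner below 0.022 m and distance between bracket0 and bracket1 between 0.0235 and 0.0365 m)) and ((horizontal distance between bracket0_corner and bracket2_open below 0.015 m and distance between bracket0 and bracket2 below 0.0235 m) or (horizontal distance between bracket0_corner and bracket2_open below 0.022 m and distance between bracket0 and bracket2 above 0.0365 m) or (horizontal distance between bracket0_corner and bracket2_corner below 0.022 m and distance between bracket0 and bracket2 between 0.0235 and 0.0365 m)) and ((horizontal distance between bracket0_corner and bracket3_open below 0.015 m and distance between bracket0 and bracket3 below 0.0235 m) or (horizontal distance between bracket0_corner and bracket3_open below 0.022 m and distance between bracket0 and bracket3 above 0.0365 m) or (horizontal distance between bracket0_corner and bracket3_corner below 0.022 m and distance between bracket0 and bracket3 between 0.0235 and 0.0365 m)) and ((horizontal distance between bracket1_corner and bracket2_open below 0.015 m and distance between bracket1 and bracket2 below 0.0235 m) or (horizontal distance between bracket1_corner and bracket2_open below 0.022 m and distance between bracket1 and bracket2 above 0.0365 m) or (horizontal distance between bracket1_corner and bracket2_corner below 0.022 m and distance between bracket1 and bracket2 between 0.0235 and 0.0365 m)) and ((horizontal distance between bracket1_corner and bracket3_open below 0.015 m and distance between bracket1 and bracket3 below 0.0235 m) or (horizontal distance between bracket1_corner and bracket3_open below 0.022 m and distance between bracket1 and bracket3 above 0.0365 m) or (horizontal distance between bracket1_corner and bracket3_corner below 0.022 m and distance between bracket1 and bracket3 between 0.0235 and 0.0365 m)) and ((horizontal distance between bracket2_corner and bracket3_open below 0.015 m and distance between bracket2 and bracket3 below 0.0235 m) or (horizontal distance between bracket2_corner and bracket3_open below 0.022 m and distance between bracket2 and bracket3 above 0.0365 m) or (horizontal distance between bracket2_corner and bracket3_corner below 0.022 m and distance between bracket2 and bracket3 between 0.0235 and 0.0365 m)) and horizontal distance between key and holder_mouth below 0.006 m and z of key in the frame of holder_mouth below -0.014 m and angle between key's own z axis and vertical below 0.2 rad and value of joint lock below 0.15 rad); the robot touches nothing.
It fails at once if a bystander is pushed more than 30 mm (distance of any of blower, petri_dish, timer, bulb_box from where it was at the start of the episode above 0.03 m).
It fails at once if the knob is turned without the key in it (value of joint lock above 0.3 rad and not (horizontal distance between key and slot_mouth below 0.006 m and z of key in the frame of slot_mouth below -0.004 m)).
Of bracket0, bracket1, bracket2, bracket3 only 2 to 4 are there at a start; the rules pass over those that are not, and their reading is None.
At some moment in a run one of bracket0, bracket1, bracket2, bracket3 may be knocked a few centimetres aside while the robot is not near it.
It also fails if it takes over 210 s, if anything falls off the work surface, if the arm or the gripper's body presses on something with over 40 N, if the wrist force passes 120 N, or if a joint passes its speed limit or range.

## Robot

A 6-joint arm with a two-finger parallel gripper is mounted at the origin on a cart in front of the work surface, level with it; the furniture and walls round the work are solid. World frame = base frame: x ahead of the robot, y to its left, z up, the work surface at z = 0. Lengths are in mm, angles in rad, forces in N, time in s.
With the tool pointing down it reaches from about 350 to 925 mm from the base axis. Payload 6.4 kg.
Tool frame: the origin (TCP) lies between the finger pads; the fingertips stand 25 mm ahead of it and the grasp point (between the pads) lies 6 mm ahead of it; z points along the fingers, y is the line along which they close (so a half turn about z gives the same grasp; the last joint's range is limited). The gripper opens to 85 mm and grips with 20 to 120 N. Pads are 22 mm wide; open, the fingers measure 114 mm over their backs; the gripper's body (76 mm by 85 mm) begins 54 mm behind the grasp point. The pads swing forward as they close: fully open they stand 13 mm farther back than shut.
Start: joints at [1.058, 0.245, 1.558, -0, 1.339, -0.174], TCP at [216.029, 613.063, 256.29] pointing down, gripper open.
Joint ranges: [-3.13, 3.13], [-1.02, 2.26], [0.13, 2.54], [-0.95, 4.09], [0.21, 2.88], [-2.74, 2.74]. Speed limits (rad/s): [2.57, 2.57, 3.14, 3.14, 3.14, 3.14].

## Interface

Orientations are given as a unit quaternion [x, y, z, w].
In Python, from station import * gives the robot as it stands.
- The arm moves only by the tool apply_moves, never from a script. Its argument "rows" is text: rows parted by semicolons, each of 7 numbers parted by spaces: the shift along the tool's x, y, z in m, then the turn, a rotation vector about the tool's x, y, z in rad, then the closure, from 0 (fully open) to 1 (shut). In form: dx dy dz ax ay az grip; .... A call has 1 to 8 rows; each row is the pose to reach, as a shift and turn from the pose commanded when the call began, along the tool's axes at that moment; what a row does not reach only later rows make up. A row lasts 1/12 s, in which the tool goes at most 41.7 mm and 7.16 degrees, less where a joint would pass 70% of its speed; a pose out of reach is approached as far as the arm can. A call with a gripper value outside its range is refused whole. The fingers move at their own pace and stop on an object; the grip force is fixed at half the most. Time passes only in rows, so rows that repeat a pose let the fingers close. It gives the time, the measured TCP pose, the force, the opening and the grip force at its end, in the units of the state.
- get_state(): the state, without advancing time (a new reading comes with each control period).
- grab_frame(name): name is "scene" or "side" or "wrist"; returns the picture (420x560x3 uint8, blue, green, red); there is no depth.
- calibration(name): a dict with "camera_matrix" (3x3 intrinsics, pixels), "world_from_camera" (4x4, takes a point from camera to world coordinates); the wrist camera has in their place "hand_eye" (4x4, takes a point from camera to tool coordinates, whose origin is the TCP and whose axes are the flange's). Camera axes: x right, y down, z forward; pixel columns grow to the right and rows downward; lengths in mm; the calibration is good to about 2 mm. The wrist camera is an equidistant fisheye: a pixel r from the principal point sees the ray r / f radians off the axis. A picture is of the moment at which its call begins: read the wrist's pose just before it. calibration takes no time and is no camera call.
- job_done(): hands the job in; it is judged then, once.
The state is a dict: "t": time; "joint_pos": joint angles; "dq": joint speeds; "effort": joint torques, N m; "ee_pos": TCP position; "eef_rot": TCP orientation; "ft_force": force on the tool from outside, world axes, zero at the start; "wrist_torque": the same for the moment, N m; "finger_gap": opening from 0.0 (shut) to 1.0 (fully open); "gripper_force": force on a finger pad.
Only numpy, scipy, OpenCV 4.12 (cv2) and the standard library are available. Lean on these libraries where they do the work, as an engineer would, in place of code of your own. Each camera call takes 0.05 s, during which the arm holds its last target. There are 200 camera calls.

## Working session

There is one attempt and no reset: what is moved stays moved. The work goes in short steps, Python scripts to look and compute and a tool call to move; the robot and the scene stay as the last step left them, time stands still between calls to the robot, and variables do not carry over. Pictures are saved under pics/ and viewed, at most 14 in all, crops included, and the job is handed in when it is done.

Besides the shell and the picture viewer there is one more tool, called after "Call:" in YAML: its name, and indented under it one key for each argument. apply_moves: Moves the arm, as the interface text tells. Its arguments: {"type":"object","properties":{"rows":{"type":"string"}},"required":["rows"]}

```bash
ls; mkdir -p pics
python3 - <<'E'
from station import *
import cv2
for n in ("scene","side","wrist"):
    s=get_state(); f=grab_frame(n); cv2.imwrite(f"pics/{n}0.png",f); print(n,calibration(n))
print(s)
E
```

```text
pics
scene {'camera_matrix': array([[381.63842173,   0.        , 278.58953718],
       [  0.        , 381.63842173, 212.80618964],
       [  0.        ,   0.        ,   1.        ]]), 'world_from_camera': array([[-8.48887371e-01, -3.83542149e-01,  3.63710944e-01,
         2.48578990e+02],
       [-5.28330880e-01,  5.94826310e-01, -6.05844982e-01,
         4.44943648e+02],
       [ 1.60222476e-02, -7.06453877e-01, -7.07577704e-01,
         7.09090030e+02],
       [ 0.00000000e+00,  0.00000000e+00,  0.00000000e+00,
         1.00000000e+00]])}
side {'camera_matrix': array([[473.44980997,   0.        , 283.20541698],
       [  0.        , 473.44980997, 200.45092197],
       [  0.        ,   0.        ,   1.        ]]), 'world_from_camera': array([[ 8.01843155e-01, -3.31628337e-01,  4.97061566e-01,
        -8.14561480e+01],
       [-5.97352262e-01, -4.24335954e-01,  6.80521325e-01,
        -1.02964488e+03],
       [-1.47590611e-02, -8.42592217e-01, -5.38349818e-01,
         8.12364785e+02],
       [ 0.00000000e+00,  0.00000000e+00,  0.00000000e+00,
         1.00000000e+00]])}
wrist {'came
[... 516 characters left out ...]
]])}
{'t': 0.1, 'joint_pos': array([ 1.05789815e+00,  2.45764351e-01,  1.55892333e+00, -1.34513825e-05,
        1.33869692e+00, -1.74083151e-01]), 'dq': array([ 0.00127282, -0.00115682, -0.00443868, -0.00115684, -0.00045525,
        0.00015691]), 'effort': array([-9.67770256e-05, -4.30671000e+01, -3.27130079e+01, -9.18852834e-05,
        2.84399393e-03,  1.20866858e-05]), 'ee_pos': array([215.79281227, 612.63521448, 255.26082547]), 'eef_rot': array([ 1.68596773e-01,  9.85684699e-01, -8.45837359e-04, -2.95580030e-04]), 'ft_force': array([0.98920865, 0.48130382, 0.91496262]), 'wrist_torque': array([-0.00908803, -0.01651425, -0.0215761 ]), 'gripper_force': 0.0, 'finger_gap': 0.9993042264029598}
```

Run:
```python
import cv2
for n in ("scene","side"):
    cv2.imwrite(f"pics/{n}0b.png",cv2.resize(cv2.imread(f"pics/{n}0.png"),(800,600),interpolation=cv2.INTER_CUBIC))
```

```text
(no output)
```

View pics/scene0b.png

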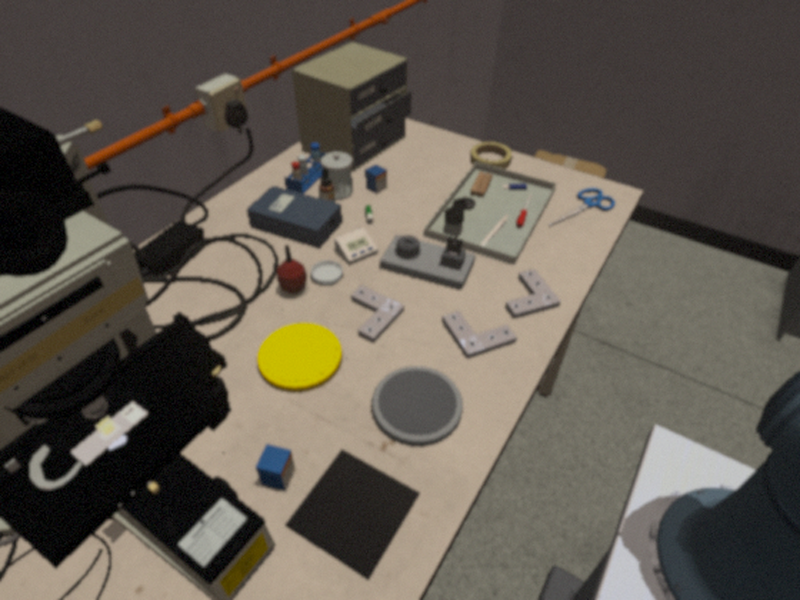

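View pics/side0b.png

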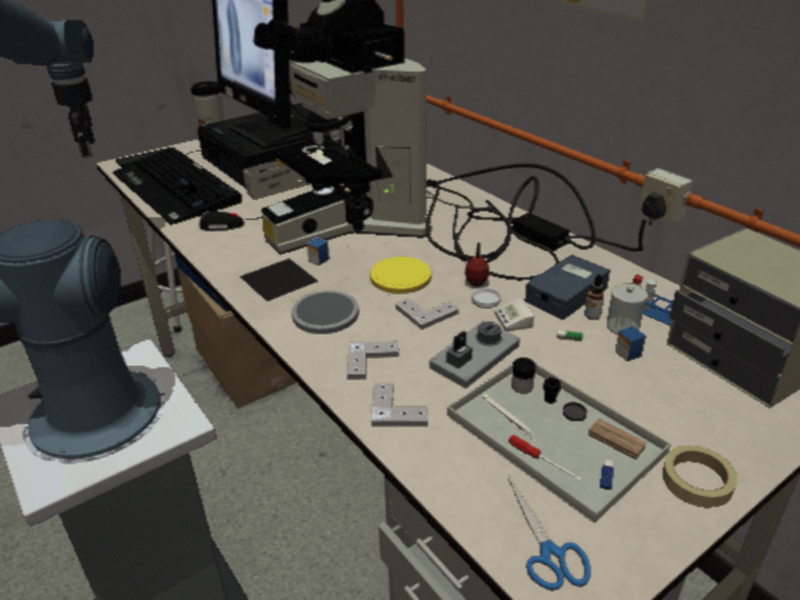

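```bash
cat > h.py <<'E'
import numpy as np, cv2
from station import *
from scipy.spatial.transform import Rotation as R
def cam(name, s=None):
    c=calibration(name)
    if name=="wrist":
        T=np.eye(4);T[:3,:3]=R.from_quat(s["eef_rot"]).as_matrix();T[:3,3]=s["ee_pos"]
        W=T@c["hand_eye"]
    else: W=c["world_from_camera"]
    return dict(K=c["camera_matrix"],W=W,fish=name=="wrist")
def proj(c,P):
    P=np.atleast_2d(P).astype(float); q=(P-c["W"][:3,3])@c["W"][:3,:3]; K=c["K"]
    if c["fish"]:
        r=np.hypot(q[:,0],q[:,1])+1e-12; th=np.arctan2(r,q[:,2])
        n=q[:,:2]/r[:,None]*th[:,None]
    else: n=q[:,:2]/q[:,2:]
    return n*[K[0,0],K[1,1]]+K[:2,2]
def back(c,uv,z):
    uv=np.atleast_2d(uv).astype(float);K=c["K"]; n=(uv-K[:2,2])/[K[0,0],K[1,1]]
    if c["fish"]:
        th=np.hypot(*n.T)+1e-12; d=np.c_[n/th[:,None]*np.sin(th)[:,None],np.cos(th)]
    else: d=np.c_[n,np.ones(len(n))]
    d=d@c["W"][:3,:3].T; o=c["W"][:3,3]
    return (o+d*((z-o[2])/d[:,2])[:,None])[:,:2]
LP=np.array([[-48,-48],[48,-48],[48,-14],[-14,-14],[-14,48],[-48,48]],float)
def world(poly,p):
    c,s=np.cos(p[2]),np.sin(p[2]); return poly@np.array([[c,s],[-s,c]])+p[:2]
E
python3 - <<'E'
from h import *
sc,sd=cam("scene"),cam("side")
S=lambda l:np.array(l)*.7
print("mat",back(sc,S([[344,451],[419,493],[368,576],[288,523]]),4).round(), back(sd,S([[241,276],[284,260],[318,277],[272,300]]),4).round())
print("plate",back(sc,S([417,400]),16).round(),back(sd,S([325,310]),16).round())
print("bA scene",back(sc,S([[404,305],[372,339],[354,287]]),14).round())
print("bB",back(sc,S([[468,355],[516,340],[447,313]]),14).round(), back(sd,S([[349,376],[348,342],[398,342]]),14).round())
print("bC",back(sc,S([[558,300],[533,270],[510,314]]),14).round(),back(sd,S([[373,422],[427,422],[374,386]]),14).round())
print("knob",back(sc,S([408,241]),48).round(),back(sd,S([489,327]),48).round(),"key top",back(sc,S([454,240]),80).round(),back(sd,S([460,336]),80).round())
print("box",back(sc,S([[381,254],[394,237],[475,257],[462,278]]),22).round())
print("bulb",back(sc,S([275,455]),50),"blower",back(sc,S([291,270]),50),"petri",back(sc,S([327,272]),14),"timer",back(sc,S([356,243]),30))
E
```

```text
mat [[518. 137.]
 [395. 134.]
 [394. 259.]
 [519. 260.]] [[396. 258.]
 [509. 262.]
 [533. 145.]
 [406. 125.]]
plate [[471.  12.]] [[469.   6.]]
bA scene [[ 595. -154.]
 [ 599.  -55.]
 [ 698. -144.]]
bB [[ 446. -112.]
 [ 392. -186.]
 [ 521. -178.]] [[ 395. -201.]
 [ 449. -114.]
 [ 526. -174.]]
bC [[ 366. -317.]
 [ 436. -371.]
 [ 425. -237.]] [[ 363. -325.]
 [ 434. -380.]
 [ 415. -252.]]
knob [[ 663. -278.]] [[ 665. -279.]] key top [[ 573. -292.]] [[ 574. -298.]]
box [[ 703. -243.]
 [ 710. -302.]
 [ 544. -335.]
 [ 537. -267.]]
bulb [[574.89672597 210.96673178]] blower [[796.50527396 -88.21205167]] petri [[ 765.33378229 -150.06385598]] timer [[ 757.55539314 -236.26360691]]
```

Run:
```python
import cv2
a=cv2.imread("pics/scene0.png")[170:330,230:400]
cv2.imwrite("pics/c1.png",cv2.resize(a,(637,600),interpolation=cv2.INTER_CUBIC))
```

```text
(no output)
```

View pics/c1.png

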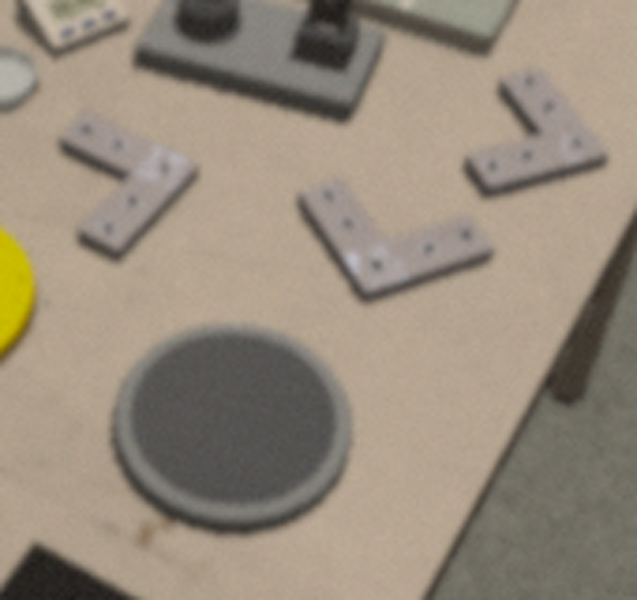

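```bash
cat >> h.py <<'E'
def yaw_of(q): 
    x=R.from_quat(q).as_matrix()[:,0]; return np.arctan2(x[1],x[0])
def down(yaw): return R.from_matrix(np.array([[np.cos(yaw),np.sin(yaw),0],[np.sin(yaw),-np.cos(yaw),0],[0,0,-1.]]))
def plan(wps, start=None):
    """wps: [x,y,z mm, yaw rad, grip, extra rows]; prints calls of <=8 rows, every call relative to its own start"""
    s=get_state(); p=np.array(s["ee_pos"]); r=R.from_quat(s["eef_rot"])
    if start is not None: p=np.array(start[:3],float); r=down(start[3])
    p0,r0,n=p,r,0; out=[]
    def row(P,Q,g):
        d=r0.as_matrix().T@(P-p0)/1000; v=(r0.inv()*Q).as_rotvec()
        return " ".join(f"{a:.4f}" for a in d)+" "+" ".join(f"{a:.3f}" for a in v)+f" {g:g}"
    for x,y,z,yw,g,h in wps:
        P=np.array([x,y,z],float);Q=down(yw)
        k=max(1,int(np.ceil(np.linalg.norm(P-p)/39)),int(np.ceil((r.inv()*Q).magnitude()/.115))); pa,ra=p,r
        rv=(ra.inv()*Q).as_rotvec(); tot=k+h; i=0
        while i<tot:
            if n==8: print("CALL:", "; ".join(out)); out=[];n=0;p0,r0=p,r
            j=min(tot-i,8-n); f=min(1,(i+j)/k)
            p=pa+(P-pa)*f; r=ra*R.from_rotvec(rv*f)
            out+= [row(p,r,g)]*j; n+=j; i+=j
    if out: print("CALL:", "; ".join(out))
E
python3 - <<'E'
from h import *
plan([[480,-120,320,np.pi,0,3]])
E
```

```text
CALL: -0.1877 -0.2298 -0.0243 -0.001 -0.000 -0.129 0; -0.1877 -0.2298 -0.0243 -0.001 -0.000 -0.129 0; -0.1877 -0.2298 -0.0243 -0.001 -0.000 -0.129 0; -0.1877 -0.2298 -0.0243 -0.001 -0.000 -0.129 0; -0.1877 -0.2298 -0.0243 -0.001 -0.000 -0.129 0; -0.1877 -0.2298 -0.0243 -0.001 -0.000 -0.129 0; -0.1877 -0.2298 -0.0243 -0.001 -0.000 -0.129 0; -0.1877 -0.2298 -0.0243 -0.001 -0.000 -0.129 0
CALL: -0.1565 -0.2521 -0.0244 -0.001 -0.000 -0.129 0; -0.1565 -0.2521 -0.0244 -0.001 -0.000 -0.129 0; -0.1565 -0.2521 -0.0244 -0.001 -0.000 -0.129 0; -0.1565 -0.2521 -0.0244 -0.001 -0.000 -0.129 0; -0.1565 -0.2521 -0.0244 -0.001 -0.000 -0.129 0; -0.1565 -0.2521 -0.0244 -0.001 -0.000 -0.129 0; -0.1565 -0.2521 -0.0244 -0.001 -0.000 -0.129 0; -0.1565 -0.2521 -0.0244 -0.001 -0.000 -0.129 0
CALL: -0.0768 -0.1688 -0.0153 -0.000 -0.000 -0.081 0; -0.0768 -0.1688 -0.0153 -0.000 -0.000 -0.081 0; -0.0768 -0.1688 -0.0153 -0.000 -0.000 -0.081 0; -0.0768 -0.1688 -0.0153 -0.000 -0.000 -0.081 0; -0.0768 -0.1688 -0.0153 -0.000 -0.000 -0.081 0; -0.0768 -0.1688 -0.0153 -0.000 -0.000 -0.081 0; -0.0768 -0.1688 -0.0153 -0.000 -0.000 -0.081 0; -0.0768 -0.1688 -0.0153 -0.000 -0.000 -0.081 0
```

Call:
apply_moves:
  rows: "-0.188 -0.230 -0.024 0 0 -0.129 0;-0.188 -0.230 -0.024 0 0 -0.129 0;-0.188 -0.230 -0.024 0 0 -0.129 0;-0.188 -0.230 -0.024 0 0 -0.129 0;-0.188 -0.230 -0.024 0 0 -0.129 0;-0.188 -0.230 -0.024 0 0 -0.129 0;-0.188 -0.230 -0.024 0 0 -0.129 0;-0.188 -0.230 -0.024 0 0 -0.129 0"

```text
t: 0.82
ee_pos: [318.4, 329.7, 280.6]
eef_rot: [0.107, 0.994, -0.0, 0.001]
ft_force: [-0.2, 0.5, 0.7]
finger_gap: 0.996
gripper_force: 0.0
```

Call:
apply_moves:
  rows: "-0.156 -0.252 -0.024 0 0 -0.129 0;-0.156 -0.252 -0.024 0 0 -0.129 0;-0.156 -0.252 -0.024 0 0 -0.129 0;-0.156 -0.252 -0.024 0 0 -0.129 0;-0.156 -0.252 -0.024 0 0 -0.129 0;-0.156 -0.252 -0.024 0 0 -0.129 0;-0.156 -0.252 -0.024 0 0 -0.129 0;-0.156 -0.252 -0.024 0 0 -0.129 0"

```text
t: 1.48
ee_pos: [418.2, 50.7, 304.9]
eef_rot: [0.043, 0.999, -0.001, 0.001]
ft_force: [-0.3, 1.2, 0.5]
finger_gap: 0.998
gripper_force: 0.0
```

Call:
apply_moves:
  rows: "-0.077 -0.169 -0.015 0 0 -0.081 0;-0.077 -0.169 -0.015 0 0 -0.081 0;-0.077 -0.169 -0.015 0 0 -0.081 0;-0.077 -0.169 -0.015 0 0 -0.081 0;-0.077 -0.169 -0.015 0 0 -0.081 0;-0.077 -0.169 -0.015 0 0 -0.081 0;-0.077 -0.169 -0.015 0 0 -0.081 0;-0.077 -0.169 -0.015 0 0 -0.081 0"

```text
t: 2.15
ee_pos: [479.9, -119.1, 318.8]
eef_rot: [-0.0, 1.0, 0.0, -0.0]
ft_force: [0.1, 0.4, -0.3]
finger_gap: 1.001
gripper_force: 0.0
```

```bash
python3 - <<'E'
t=open('h.py').read()
t=t.replace('print("CALL:", "; ".join(out))','show(out)')
t+='''
def show(out):
    from itertools import groupby
    print("CALL:", " | ".join(f"{len(list(g))}x [{k}]" for k,g in groupby(out)))
'''
open('h.py','w').write(t)
E
python3 - <<'E'
from h import *
s=get_state(); f=grab_frame("wrist"); cv2.imwrite("pics/w1.png",f); np.save("w1.npy",np.r_[s["ee_pos"],s["eef_rot"]])
cv2.imwrite("pics/w1b.png",cv2.resize(f,(800,600),interpolation=cv2.INTER_CUBIC))
print(s["ee_pos"],s["joint_pos"].round(3),yaw_of(s["eef_rot"]),s["t"])
E
```

```text
[ 479.85877011 -119.13064063  318.80132543] [-0.473 -0.177  1.877  0.     1.443 -2.045] -3.1407835071005596 2.15
```

View pics/w1b.png

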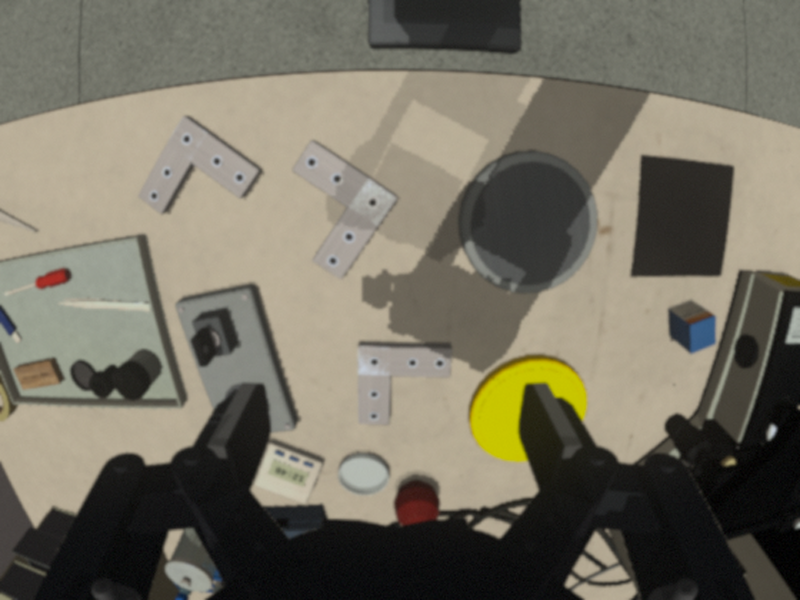

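```bash
cat > fit.py <<'E'
from h import *
from scipy.optimize import minimize
SQ=lambda a,b:np.array([[-a,-b],[a,-b],[a,b],[-a,b]],float)/1.
CIRC=lambda r:np.c_[np.cos(np.linspace(0,2*np.pi,60)),np.sin(np.linspace(0,2*np.pi,60))]*r
U=2
def sil(c,poly,p,z0,z1,shape):
    m=np.zeros((shape[0]*U,shape[1]*U),np.uint8); w=world(poly,p)
    q=lambda x:np.round(((x+.5)*U-.5)*16).astype(np.int32)
    a=q(proj(c,np.c_[w,np.full(len(w),z1)])); b=q(proj(c,np.c_[w,np.full(len(w),z0)]))
    for P in [a,b]: cv2.fillPoly(m,[P],255,shift=4)
    for i in range(len(w)):
        j=(i+1)%len(w); cv2.fillConvexPoly(m,cv2.convexHull(np.array([a[i],a[j],b[j],b[i]])),255,shift=4)
    return m
def feat(f,kind):
    f=cv2.GaussianBlur(f,(0,0),.7).astype(float)
    F=(f[...,2]-f[...,0])/(f.sum(2)+15)*1000 if kind=="chroma" else f.sum(2)
    ok=(f.sum(2)>kind_dark) if kind=="chroma" else np.ones(f.shape[:2],bool)
    return F,ok
kind_dark=90
def fit(c,f,poly,p0,z0,z1,kind="chroma",ring=6,dims=3,avoid=None):
    F,ok=feat(f,kind)
    if avoid is not None: ok&=~avoid
    big=(f.shape[1]*U,f.shape[0]*U); F=cv2.resize(F,big,interpolation=cv2.INTER_LINEAR); ok=cv2.resize(ok.astype(np.uint8),big,interpolation=cv2.INTER_NEAREST)>0
    k=cv2.getStructuringElement(cv2.MORPH_ELLIPSE,(2*ring*U+1,)*2)
    def cost(v):
        p=np.r_[v*[1,1,.02][:dims],[0]*(3-dims)]+p0
        m=sil(c,poly,p,z0,z1,f.shape[:2]); y,x,w,h=*cv2.boundingRect(m)[:2][::-1],*cv2.boundingRect(m)[2:]
        s=np.s_[max(y-20,0):y+h+20,max(x-20,0):x+w+20]; mm=m[s]
        I=(mm>0)&ok[s]; O=(cv2.dilate(mm,k)>0)&(mm==0)&ok[s]
        if I.sum()<50 or O.sum()<50: return 0
        a,b=F[s][I],F[s][O]
        return -(a.mean()-b.mean())**2/(a.var()*len(a)+b.var()*len(b)+1e-6)*(len(a)+len(b))
    p0=np.array(p0,float); best=None
    for sc in (6,2,.7):
        sim=np.vstack([np.zeros(dims),np.eye(dims)*sc]) if best is None else best.x+np.vstack([np.zeros(dims),np.eye(dims)*sc])
        best=minimize(cost,sim[0],method="Nelder-Mead",options=dict(initial_simplex=sim,xatol=.05,fatol=1e-5,maxiter=150))
    return np.r_[best.x*[1,1,.02][:dims],[0]*(3-dims)]+p0, -best.fun
def Linit(c,px,z):
    w=back(c,np.array(px),z); o=(w[1]+w[2])/2; d=w[0]-o
    return np.r_[o,np.arctan2(d[1],d[0])+np.pi*.75]
E
cat > run1.py <<'E'
from fit import *
v=np.load("w1.npy"); f=cv2.imread("pics/w1.png"); c=cam("wrist",dict(ee_pos=v[:3],eef_rot=v[3:]))
S=lambda l:np.array(l)*.7
ini=dict(A=[[359,343],[451,345],[360,424]],B=[[397,199],[309,141],[340,277]],C=[[186,117],[261,170],[141,195]])
for n,px in ini.items():
    p=Linit(c,S(px),14); r,q=fit(c,f,LP,p,0,14); print(n,p.round(2),r.round(3),round(q,2))
pl=np.r_[back(c,S([529,222]),16)[0],0]; r,q=fit(c,f,CIRC(70),pl,0,16,dims=2);print("plate",pl.round(1),r.round(2),q)
m=back(c,S([[642,156],[733,166],[722,276],[632,276]]),4); mp=np.r_[m.mean(0),0];print(m.round())
r,q=fit(c,f,SQ(65,65),mp,0,4,"int"); print("mat",mp.round(1),r.round(3),q)
b=back(c,S([[179,301],[253,287],[297,430]]),22); print(b.round())
ang=np.arctan2(*(b[2]-b[1])[::-1]); b0=np.r_[(b[0]+b[2])/2,ang]; print(b0)
r,q=fit(c,f,SQ(85,45),b0,0,22); print("box",b0.round(2),r.round(3),q)
for n,x in(("knob",42),("hold",-50)): print(n,world(np.array([[x,0.]]),r).round(1))
# cross-check with other cameras
for n in("scene","side"):
    g=cv2.imread(f"pics/{n}0.png");cc=cam(n); rr,q=fit(cc,g,SQ(85,45),r,0,22); print(n,"box",rr.round(3),q)
    rr,q=fit(cc,g,CIRC(70),[470,9,0],0,16,dims=2);print(n,"plate",rr.round(2))
    rr,q=fit(cc,g,SQ(65,65),mp,0,4,"int"); print(n,"mat",rr.round(3),q)
    print(n, [fit(cc,g,LP,Linit(c,S(px),14),0,14)[0].round(3).tolist() for px in ini.values()])
E
python3 run1.py
```

```text
A [ 6.4486e+02 -1.0891e+02 -6.0000e-02] [ 6.47293e+02 -1.09901e+02 -6.00000e-03] 10.49
B [ 460.26 -183.68    4.08] [ 460.782 -182.902    4.1  ] 14.51
C [ 428.84 -308.34   -0.65] [ 428.581 -313.718   -0.664] 12.97
plate [469.    7.8   0. ] [471.33  10.27   0.  ] 23.63842245519345
[[397. 131.]
 [393. 259.]
 [522. 266.]
 [524. 135.]]
mat [459.2 197.7   0. ] [4.58468e+02 1.98644e+02 1.70000e-02] 52.410032819502106
[[ 547. -340.]
 [ 532. -256.]
 [ 698. -226.]]
[ 6.22751057e+02 -2.82794345e+02  1.78448409e-01]
box [ 6.2275e+02 -2.8279e+02  1.8000e-01] [ 6.2643e+02 -2.9006e+02  1.7100e-01] 12.559898159350356
knob [[ 667.8 -282.9]]
hold [[ 577.2 -298.6]]
scene box [ 6.25312e+02 -2.88849e+02  1.57000e-01] 11.06119190662001
scene plate [471.48  11.06   0.  ]
scene mat [4.58803e+02 1.97747e+02 2.30000e-02] 46.0973495030159
scene [[646.452, -111.752, 0.003], [461.318, -182.995, 4.104], [428.513, -313.213, -0.654]]
side box [ 6.27978e+02 -2.82034e+02  1.99000e-01] 13.524352720513702
side plate [473.8   15.54   0.  ]
side mat [4.60346e+02 1.99779e+02 1.80000e-02] 31.67837042703019
side [[645.695, -112.099, 0.184], [462.525, -178.34, 4.116], [429.518, -308.373, -0.658]]
```

```bash
cat >> h.py <<'E'
def grasp(p,arm,psi,back_=6):
    """tool xy on bracket pose p: arm 'x' or 'y'"""
    o=np.array([[back_,-31.]] if arm=="x" else [[-31.,back_]])
    return world(o,p)[0]
E
python3 - <<'E'
from h import *
g=grasp([646.9,-110.8,0],"x",0); print(g)
plan([[*g,130,np.pi,.2,0],[*g,24,np.pi,.2,1]])
E
```

```text
[ 652.9 -141.8]
CALL: 7x [-0.1731 -0.0234 0.1888 0.001 -0.001 0.002 0.2] | 1x [-0.1731 -0.0234 0.2242 0.001 -0.001 0.002 0.2]
CALL: 3x [-0.0000 0.0000 0.0707 -0.000 -0.000 -0.000 0.2]
```

Call:
apply_moves:
  rows: "-0.173 -0.023 0.189 0 0 0 0.2;-0.173 -0.023 0.189 0 0 0 0.2;-0.173 -0.023 0.189 0 0 0 0.2;-0.173 -0.023 0.189 0 0 0 0.2;-0.173 -0.023 0.189 0 0 0 0.2;-0.173 -0.023 0.189 0 0 0 0.2;-0.173 -0.023 0.189 0 0 0 0.2;-0.173 -0.023 0.224 0 0 0 0.2"

```text
t: 2.87
ee_pos: [657.1, -142.4, 98.4]
eef_rot: [-0.001, 1.0, -0.001, 0.004]
ft_force: [1.5, 0.2, 1.3]
finger_gap: 0.796
gripper_force: 0.0
```

Call:
apply_moves:
  rows: "0 0 0.04 0 0 0 0.2;0 0 0.07 0 0 0 0.2;0 0 0.07 0 0 0 0.2;0 0 0.07 0 0 0 0.2"

```text
t: 3.2
ee_pos: [652.5, -141.6, 25.4]
eef_rot: [-0.001, 1.0, 0.0, -0.001]
ft_force: [0.4, -0.4, 1.2]
finger_gap: 0.802
gripper_force: 0.0
```

Run:
```python
from h import *
s=get_state(); f=grab_frame("wrist"); cv2.imwrite("pics/w2.png",f)
print(s["ee_pos"],s["finger_gap"],s["ft_force"])
```

```text
[ 652.48395768 -141.6178756    25.44246776] 0.8015475402895639 [ 0.39657252 -0.35628359  1.23388232]
```

View pics/w2.png

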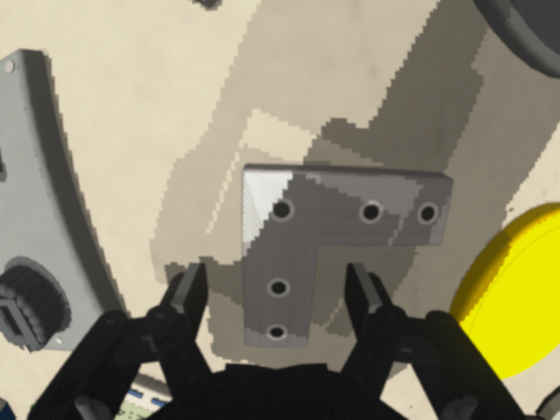

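Call:
apply_moves:
  rows: "0 0 0.001 0 0 0 1;0 0 0.001 0 0 0 1;0 0 0.001 0 0 0 1;0 0 0.001 0 0 0 1;0 0 0.001 0 0 0 1;0 0 0.001 0 0 0 1"

```text
t: 3.75
ee_pos: [654.6, -143.1, 27.2]
eef_rot: [0.0, 1.0, -0.0, 0.002]
ft_force: [-0.9, 2.2, 6.9]
finger_gap: 0.377
gripper_force: 59.9
```

Run:
```python
from h import *
s=get_state(); print(s["ee_pos"],s["finger_gap"],s["ft_force"],s["gripper_force"])
z=s["ee_pos"][2]; t=grasp([471.3,10.6,0],"x",0)
plan([[*s["ee_pos"][:2],z+70,np.pi,1,0],[*t,z+70,np.pi,1,1],[*t,z+17,np.pi,1,2]])
```

```text
[ 654.62483462 -143.14304558   27.17575362] 0.37717228942076986 [-0.94385235  2.18340304  6.92164596] 59.9030202627182
CALL: 2x [-0.0002 -0.0000 -0.0700 -0.001 0.003 -0.000 1] | 6x [0.1771 0.1227 -0.0707 -0.001 0.003 -0.000 1]
CALL: 1x [0.0000 0.0000 0.0000 0.000 0.000 0.000 1] | 4x [0.0000 0.0000 0.0530 -0.000 -0.000 0.000 1]
```

Call:
apply_moves:
  rows: "0 0 -0.07 0 0 0 1;0 0 -0.07 0 0 0 1;0.177 0.123 -0.071 0 0 0 1;0.177 0.123 -0.071 0 0 0 1;0.177 0.123 -0.071 0 0 0 1;0.177 0.123 -0.071 0 0 0 1;0.177 0.123 -0.071 0 0 0 1;0.177 0.123 -0.071 0 0 0 1"

```text
t: 4.42
ee_pos: [468.4, -16.1, 92.4]
eef_rot: [-0.001, 1.0, 0.002, -0.005]
ft_force: [-0.2, -0.7, -4.1]
finger_gap: 0.381
gripper_force: 60.7
```

Call:
apply_moves:
  rows: "0 0 0 0 0 0 1;0 0 0 0 0 0 1;0 0 0 0 0 0 1"

```text
t: 4.67
ee_pos: [477.6, -20.8, 96.2]
eef_rot: [0.0, 1.0, -0.0, 0.001]
ft_force: [-0.1, -0.7, -3.8]
finger_gap: 0.381
gripper_force: 60.7
```

Run:
```python
from h import *
s=get_state(); print(s["ee_pos"],s["finger_gap"],s["ft_force"],s["gripper_force"])
t=grasp([471.3,10.6,0],"x",0)
plan([[*t,52,np.pi,1,1],[*t,44,np.pi,1,2]])
f=grab_frame("wrist"); cv2.imwrite("pics/w3.png",f)
```

```text
[477.55993437 -20.75246404  96.241012  ] 0.3810359067268989 [-0.06543893 -0.68201493 -3.83556962] 60.70955514907837
CALL: 3x [0.0004 0.0004 0.0442 -0.001 0.002 -0.000 1] | 3x [0.0004 0.0004 0.0522 -0.001 0.002 -0.000 1]
```

View pics/w3.png

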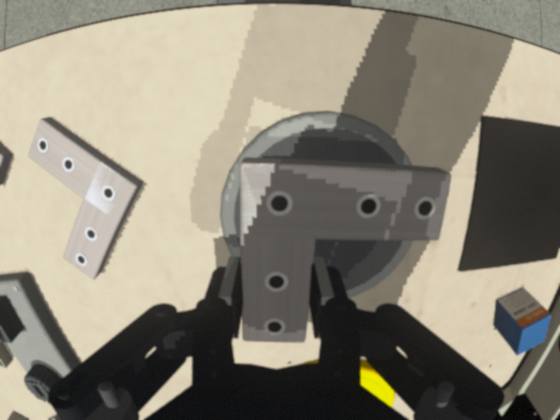

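Call:
apply_moves:
  rows: "0 0 0.03 0 0 0 1;0 0 0.044 0 0 0 1;0 0 0.05 0 0 0 1;0 0 0.052 0 0 0 1;0 0 0.052 0 0 0 1;0 0 0.052 0 0 0 1"

```text
t: 5.22
ee_pos: [477.4, -20.6, 43.9]
eef_rot: [0.0, 1.0, -0.0, 0.001]
ft_force: [0.3, 0.4, -2.9]
finger_gap: 0.378
gripper_force: 60.7
```

Call:
apply_moves:
  rows: "0 0 0 0 0 0 0.3;0 0 0 0 0 0 0.3;0 0 0 0 0 0 0.3;0 0 0 0 0 0 0.3"

```text
t: 5.55
ee_pos: [476.7, -20.2, 43.9]
eef_rot: [-0.0, 1.0, -0.0, 0.001]
ft_force: [0.5, 0.3, -0.1]
finger_gap: 0.703
gripper_force: 0.0
```

Run:
```python
from h import *
s=get_state(); print(s["ee_pos"],s["finger_gap"],s["ft_force"])
B=[460.9,-182.9,4.102]; g=grasp(B,"y",0); print(g)
t=s["ee_pos"]
plan([[*t[:2],130,np.pi,.3,0],[*g,110,B[2]-np.pi/2,.2,2]])
```

```text
[476.68650262 -20.15098821  43.86105183] 0.7028425587573873 [ 0.49635147  0.33991616 -0.05227318]
[ 483.58532429 -160.93693869]
CALL: 3x [-0.0001 -0.0000 -0.0861 -0.000 0.001 0.000 0.3] | 5x [-0.0058 -0.1173 -0.0694 -0.000 0.001 0.509 0.2]
CALL: 3x [-0.0124 -0.0199 0.0033 -0.000 0.000 0.102 0.2]
```

Call:
apply_moves:
  rows: "0 0 -0.086 0 0 0 0.3;0 0 -0.086 0 0 0 0.3;0 0 -0.086 0 0 0 0.3;-0.006 -0.117 -0.069 0 0 0.509 0.2;-0.006 -0.117 -0.069 0 0 0.509 0.2;-0.006 -0.117 -0.069 0 0 0.509 0.2;-0.006 -0.117 -0.069 0 0 0.509 0.2;-0.006 -0.117 -0.069 0 0 0.509 0.2"

```text
t: 6.22
ee_pos: [482.3, -138.7, 112.4]
eef_rot: [0.254, 0.967, -0.0, 0.0]
ft_force: [-0.4, 0.6, -0.1]
finger_gap: 0.801
gripper_force: 0.0
```

Call:
apply_moves:
  rows: "-0.012 -0.020 0.003 0 0 0.102 0.2;-0.012 -0.020 0.003 0 0 0.102 0.2;-0.012 -0.020 0.003 0 0 0.102 0.2;-0.012 -0.020 0.003 0 0 0.102 0.2"

```text
t: 6.55
ee_pos: [482.8, -159.4, 109.3]
eef_rot: [0.299, 0.954, 0.0, -0.0]
ft_force: [0.0, -0.5, -0.2]
finger_gap: 0.803
gripper_force: 0.0
```

```bash
cat > look.py <<'E'
from fit import *
import sys
s=get_state(); f=grab_frame("wrist"); cv2.imwrite(sys.argv[1],f); c=cam("wrist",s)
print(s["ee_pos"].round(1),round(yaw_of(s["eef_rot"]),3),round(s["t"],1))
np.savez(sys.argv[1]+".npz",p=s["ee_pos"],q=s["eef_rot"])
E
python3 look.py pics/w4.png
python3 - <<'E'
from fit import *
d=np.load("pics/w4.png.npz"); c=cam("wrist",dict(ee_pos=d["p"],eef_rot=d["q"])); f=cv2.imread("pics/w4.png")
for p,z in (([460.9,-182.9,4.102],0),([471.3,10.6,0],16)): r,q=fit(c,f,LP,p,z,z+14); print(r.round(3),q)
g=grasp(r:=fit(c,f,LP,[460.9,-182.9,4.102],0,14)[0],"y",0); plan([[*g,29,r[2]-np.pi/2,.2,2]])
E
```

```text
[ 482.8 -159.4  109.3] 2.534 6.5
[ 460.801 -182.678    4.109] 26.427938724261242
[ 4.68339e+02  1.16710e+01 -4.00000e-02] 2.189753710669163
CALL: 5x [-0.0012 -0.0008 0.0803 0.000 -0.000 -0.004 0.2]
```

View pics/w4.png

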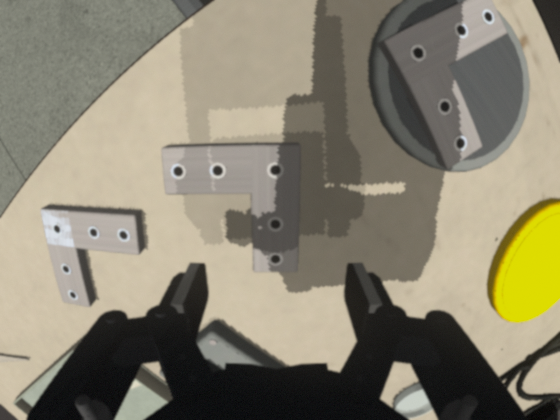

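Call:
apply_moves:
  rows: "-0.001 -0.001 0.04 0 0 -0.004 0.2;-0.001 -0.001 0.08 0 0 -0.004 0.2;-0.001 -0.001 0.08 0 0 -0.004 0.2;-0.001 -0.001 0.08 0 0 -0.004 0.2;-0.001 -0.001 0.08 0 0 -0.004 1;-0.001 -0.001 0.08 0 0 -0.004 1;-0.001 -0.001 0.08 0 0 -0.004 1;-0.001 -0.001 0.08 0 0 -0.004 1"

```text
t: 7.27
ee_pos: [485.2, -162.6, 32.5]
eef_rot: [0.299, 0.954, -0.0, 0.003]
ft_force: [-0.7, 1.8, 8.5]
finger_gap: 0.375
gripper_force: 59.5
```

Call:
apply_moves:
  rows: "0 0 0 0 0 0 1;0 0 0 0 0 0 1;0 0 0 0 0 0 1"

```text
t: 7.52
ee_pos: [485.2, -162.6, 32.5]
eef_rot: [0.299, 0.954, -0.0, 0.003]
ft_force: [-1.6, 1.0, 7.8]
finger_gap: 0.372
gripper_force: 59.5
```

Run:
```python
from h import *
s=get_state(); print(s["ee_pos"],s["finger_gap"],s["ft_force"],s["gripper_force"],yaw_of(s["eef_rot"]))
z=s["ee_pos"][2]; t=grasp([471.3,10.6,np.pi],"y",0); print(t)
plan([[*s["ee_pos"][:2],z+80,2.538,1,0],[*t,z+80,np.pi/2,1,1],[*t,z+36,np.pi/2,1,2]])
```

```text
[ 485.16948667 -162.60919871   32.51292098] 0.3723686880840885 [-1.57198015  0.99553235  7.76056893] 59.496079087257385 2.5347590157758786
[502.3   4.6]
CALL: 3x [-0.0004 0.0001 -0.0800 0.001 0.005 -0.003 1] | 5x [0.0447 0.0818 -0.0802 0.002 0.005 0.534 1]
CALL: 5x [0.0644 0.0379 -0.0000 0.000 0.000 0.430 1] | 3x [0.0644 0.0379 0.0440 0.000 0.000 0.430 1]
CALL: 1x [0.0000 0.0000 0.0000 0.000 0.000 0.000 1]
```

Call:
apply_moves:
  rows: "0 0 -0.08 0 0 0 1;0 0 -0.08 0 0 0 1;0 0 -0.08 0 0 0 1;0.045 0.082 -0.08 0 0 0.534 1;0.045 0.082 -0.08 0 0 0.534 1;0.045 0.082 -0.08 0 0 0.534 1;0.045 0.082 -0.08 0 0 0.534 1;0.045 0.082 -0.08 0 0 0.534 1"

```text
t: 8.18
ee_pos: [492.6, -67.2, 109.7]
eef_rot: [0.541, 0.841, 0.0, 0.0]
ft_force: [0.4, -0.5, -3.6]
finger_gap: 0.366
gripper_force: 61.6
```

Call:
apply_moves:
  rows: "0.064 0.038 0 0 0 0.430 1;0.064 0.038 0 0 0 0.430 1;0.064 0.038 0 0 0 0.430 1;0.064 0.038 0 0 0 0.430 1;0.064 0.038 0 0 0 0.430 1;0.064 0.038 0 0 0 0.430 1;0.064 0.038 0 0 0 0.430 1"

```text
t: 8.77
ee_pos: [500.7, 5.1, 109.5]
eef_rot: [0.707, 0.708, 0.0, 0.0]
ft_force: [0.0, -0.1, -3.4]
finger_gap: 0.371
gripper_force: 61.6
```

```bash
python3 look.py pics/w5.png
python3 - <<'E'
from h import *
s=get_state(); print(s["ee_pos"],s["finger_gap"],s["ft_force"],s["gripper_force"],yaw_of(s["eef_rot"]))
t=grasp([471.3,10.6,np.pi],"y",0)
plan([[*t,75,np.pi/2,1,1],[*t,63,np.pi/2,1,2]])
E
```

```text
[500.7   5.1 109.5] 1.572 8.8
[500.7089604    4.99810694 109.47287276] 0.37016144956080643 [-0.24398892 -0.61405778 -4.13418323] 61.566646099090576 1.5716444962957214
CALL: 2x [-0.0004 0.0016 0.0345 0.000 0.000 0.001 1] | 3x [-0.0004 0.0016 0.0465 0.000 0.000 0.001 1]
```

View pics/w5.png

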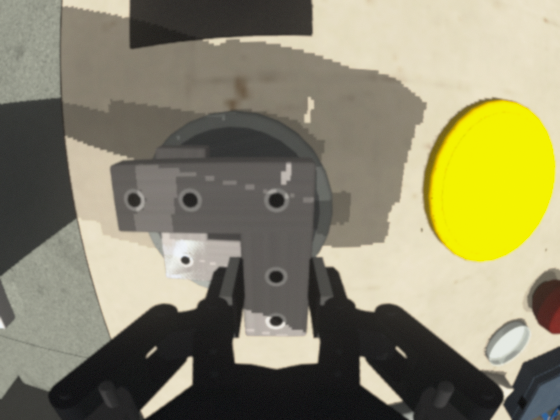

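Call:
apply_moves:
  rows: "-0.002 0.001 0.034 0 0 0 1;-0.002 0.001 0.034 0 0 0 1;-0.002 0.001 0.042 0 0 0 1;-0.002 0.001 0.0465 0 0 0 1;-0.002 0.001 0.0465 0 0 0 1;-0.002 0.001 0.0465 0 0 0 1;-0.002 0.001 0.0465 0 0 0 1"

```text
t: 9.4
ee_pos: [502.3, 3.2, 63.6]
eef_rot: [0.707, 0.707, 0.0, 0.001]
ft_force: [0.2, -0.3, -4.0]
finger_gap: 0.374
gripper_force: 61.8
```

Run:
```python
from h import *
s=get_state(); print(s["ee_pos"],s["ft_force"])
C=[428.6,-313.5,-.662+0]; g=grasp(C,"x",0); print(g); t=s["ee_pos"]
z=t[2]
plan([[*t[:2],z,np.pi/2,.3,3],[*t[:2],z+85,np.pi/2,.3,0],[*g,120,C[2]+np.pi,.2,2]])
```

```text
[502.34503645   3.23782462  63.61530069] [ 0.24386948 -0.28238428 -4.01513751]
[ 414.27702263 -341.63987063]
CALL: 4x [0.0000 0.0000 0.0000 0.002 0.000 0.000 0.3] | 3x [-0.0000 0.0001 -0.0850 0.002 0.000 0.000 0.3] | 1x [-0.0345 -0.0087 -0.0821 0.002 0.000 -0.091 0.2]
CALL: 8x [-0.2684 -0.0952 0.0229 0.000 0.000 -0.727 0.2]
CALL: 3x [-0.0172 -0.0312 0.0029 0.000 0.000 -0.091 0.2]
```

Call:
apply_moves:
  rows: "0 0 0.001 0 0 0 1;0 0 0.001 0 0 0 1;0 0 0.002 0 0 0 1;0 0 0.002 0 0 0 1"

```text
t: 9.73
ee_pos: [502.5, 3.3, 62.5]
eef_rot: [0.707, 0.707, 0.0, 0.0]
ft_force: [-4.6, -0.2, 9.4]
finger_gap: 0.369
gripper_force: 63.2
```

Call:
apply_moves:
  rows: "0 0 -0.0005 0 0 0 0.3;0 0 -0.0005 0 0 0 0.3;0 0 -0.0005 0 0 0 0.3;0 0 -0.0005 0 0 0 0.3;0 0 -0.0855 0 0 0 0.3;0 0 -0.0855 0 0 0 0.3;0 0 -0.0855 0 0 0 0.3"

```text
t: 10.32
ee_pos: [506.5, 2.4, 153.8]
eef_rot: [0.707, 0.707, 0.004, 0.006]
ft_force: [0.7, -0.3, 1.8]
finger_gap: 0.698
gripper_force: 0.0
```

Call:
apply_moves:
  rows: "-0.300 -0.092 0.023 0 0 -0.80 0.2;-0.300 -0.092 0.023 0 0 -0.80 0.2;-0.300 -0.092 0.023 0 0 -0.80 0.2;-0.300 -0.092 0.023 0 0 -0.80 0.2;-0.300 -0.092 0.023 0 0 -0.80 0.2;-0.300 -0.092 0.023 0 0 -0.80 0.2;-0.300 -0.092 0.023 0 0 -0.80 0.2;-0.300 -0.092 0.023 0 0 -0.80 0.2"

```text
t: 10.98
ee_pos: [414.9, -279.9, 124.6]
eef_rot: [0.374, 0.928, -0.0, 0.0]
ft_force: [2.4, -0.4, 0.4]
finger_gap: 0.799
gripper_force: 0.0
```

```bash
python3 look.py pics/w6.png
python3 - <<'E'
from fit import *
d=np.load("pics/w6.png.npz"); c=cam("wrist",dict(ee_pos=d["p"],eef_rot=d["q"])); f=cv2.imread("pics/w6.png")
r,q=fit(c,f,LP,[428.6,-313.5,-.662],0,14); print(r.round(3),q)
g=grasp(r,"x",0); print(g); plan([[*g,100,r[2]+np.pi,.2,1],[*g,29,r[2]+np.pi,.2,2]])
r,q=fit(c,f,LP,[471.3,11,np.pi],30,44); print(r.round(3),q)
E
```

```text
[ 414.9 -279.9  124.6] 2.376 11.0
[ 428.545 -312.477   -0.659] 12.818756527696504
[ 414.30416742 -340.65820151]
CALL: 3x [-0.0384 -0.0380 0.0252 -0.004 0.004 -0.113 0.2] | 4x [-0.0382 -0.0378 0.0962 -0.004 0.004 -0.113 0.2]
[458.934  12.586   3.65 ] 3.2843525136651524
```

View pics/w6.png

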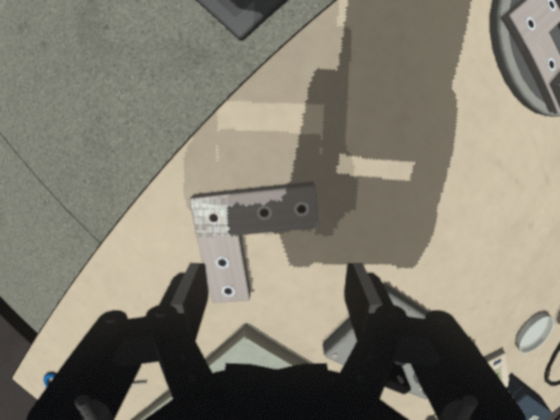

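Call:
apply_moves:
  rows: "-0.038 -0.038 0.025 0 0 -0.113 0.2;-0.038 -0.038 0.025 0 0 -0.113 0.2;-0.038 -0.038 0.025 0 0 -0.113 0.2;-0.038 -0.038 0.060 0 0 -0.113 0.2;-0.038 -0.038 0.098 0 0 -0.113 0.2;-0.038 -0.038 0.098 0 0 -0.113 0.2;-0.038 -0.038 0.098 0 0 -0.113 0.2;-0.038 -0.038 0.098 0 0 -0.113 0.2"

```text
t: 11.7
ee_pos: [417.2, -332.5, 28.3]
eef_rot: [0.323, 0.946, -0.001, 0.001]
ft_force: [-0.3, -0.2, 1.0]
finger_gap: 0.801
gripper_force: 0.0
```

Call:
apply_moves:
  rows: "0 0 0 0 0 0 1;0 0 0 0 0 0 1;0 0 0 0 0 0 1;0 0 0 0 0 0 1;0 0 0 0 0 0 1;0 0 0 0 0 0 1"

```text
t: 12.2
ee_pos: [417.7, -334.2, 29.7]
eef_rot: [0.323, 0.946, -0.002, 0.002]
ft_force: [-1.3, 0.1, 9.1]
finger_gap: 0.379
gripper_force: 59.7
```

Run:
```python
from h import *
s=get_state(); print(s["ee_pos"],s["finger_gap"],s["ft_force"],s["gripper_force"],yaw_of(s["eef_rot"]))
p=s["ee_pos"];z=p[2];y=yaw_of(s["eef_rot"]); t=grasp([471,10.6,0],"x",0)+[2,0]; print(t)
plan([[*p[:2],z+95,y,1,0],[*t,z+95,np.pi,1,2]])
```

```text
[ 417.65130394 -334.21848643   29.65354934] 0.3789100566562294 [-1.28426975  0.0890065   9.11872903] 59.71149981021881 2.484375107871131
[479.  -20.4]
CALL: 3x [-0.0005 -0.0002 -0.0950 -0.002 0.005 -0.000 1] | 5x [0.0791 0.1587 -0.0956 -0.003 0.004 -0.365 1]
CALL: 6x [0.0141 0.1414 0.0000 0.000 -0.000 -0.292 1]
```

Call:
apply_moves:
  rows: "0 0 -0.095 0 0 0 1;0 0 -0.095 0 0 0 1;0 0 -0.095 0 0 0 1;0.079 0.159 -0.095 0 0 -0.365 1;0.079 0.159 -0.095 0 0 -0.365 1;0.079 0.159 -0.095 0 0 -0.365 1;0.079 0.159 -0.095 0 0 -0.365 1;0.079 0.159 -0.095 0 0 -0.365 1"

```text
t: 12.87
ee_pos: [450.0, -152.9, 120.6]
eef_rot: [0.144, 0.99, 0.002, -0.001]
ft_force: [0.3, -0.3, -4.1]
finger_gap: 0.377
gripper_force: 62.0
```

Call:
apply_moves:
  rows: "0.016 0.141 0 0 0 -0.292 1;0.016 0.141 0 0 0 -0.292 1;0.016 0.141 0 0 0 -0.292 1;0.016 0.141 0 0 0 -0.292 1;0.016 0.141 0 0 0 -0.292 1;0.016 0.141 0 0 0 -0.292 1;0.016 0.141 0 0 0 -0.292 1;0.016 0.141 0 0 0 -0.292 1"

```text
t: 13.53
ee_pos: [476.2, -19.5, 121.6]
eef_rot: [0.001, 1.0, -0.0, -0.0]
ft_force: [0.9, 0.1, -3.8]
finger_gap: 0.376
gripper_force: 62.1
```

```bash
python3 look.py pics/w7.png
python3 - <<'E'
from fit import *
s=get_state(); print(s["ee_pos"],s["finger_gap"],s["ft_force"],s["gripper_force"],yaw_of(s["eef_rot"]))
f=grab_frame("scene"); cv2.imwrite("pics/s7.png",f)
t=[477,-20.4]
plan([[*t,90,np.pi,1,1],[*t,76,np.pi,1,2]])
E
```

```text
[476.2 -19.5 121.6] 3.139 13.5
[476.2333637  -19.55647875 121.62987719] 0.37431077788565753 [ 0.21123463 -0.57951593 -2.75038063] 62.11936354637146 3.1390017045120984
CALL: 2x [-0.0007 -0.0008 0.0316 -0.000 -0.000 -0.003 1] | 3x [-0.0007 -0.0008 0.0456 -0.000 -0.000 -0.003 1]
```

View pics/w7.png

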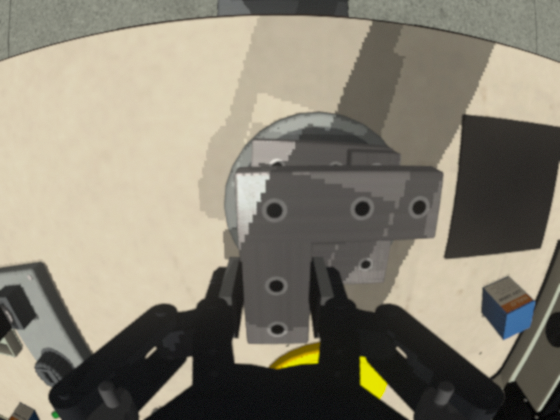

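Call:
apply_moves:
  rows: "-0.001 0 0.032 0 0 0 1;-0.001 0 0.032 0 0 0 1;-0.001 0 0.042 0 0 0 1;-0.001 0 0.045 0 0 0 1;-0.001 0 0.045 0 0 0 1;-0.001 0 0.0465 0 0 0 1;-0.001 0 0.0465 0 0 0 1"

```text
t: 14.22
ee_pos: [477.9, -18.8, 75.8]
eef_rot: [0.0, 1.0, -0.0, 0.001]
ft_force: [-0.3, 0.0, -3.6]
finger_gap: 0.373
gripper_force: 62.1
```

Call:
apply_moves:
  rows: "0 0 0.001 0 0 0 1;0 0 0.001 0 0 0 1"

```text
t: 14.38
ee_pos: [477.6, -18.6, 74.6]
eef_rot: [0.0, 1.0, -0.0, 0.0]
ft_force: [0.2, 0.3, -4.2]
finger_gap: 0.376
gripper_force: 62.1
```

Call:
apply_moves:
  rows: "0 0 0.001 0 0 0 1;0 0 0.001 0 0 0 1;0 0 0.0015 0 0 0 1"

```text
t: 14.63
ee_pos: [477.8, -18.7, 73.6]
eef_rot: [0.0, 1.0, -0.0, 0.0]
ft_force: [-5.5, 1.2, 10.1]
finger_gap: 0.372
gripper_force: 63.6
```

Call:
apply_moves:
  rows: "0 0 0 0 0 0 0.3;0 0 0 0 0 0 0.3;0 0 0 0 0 0 0.3;0 0 0 0 0 0 0.3;0 0 -0.08 0 0 0 0.3;0 0 -0.08 0 0 0 0.3;0 0 -0.08 0 0 0 0.3;0 0 -0.08 0 0 0 0.3"

```text
t: 15.3
ee_pos: [479.2, -19.1, 155.4]
eef_rot: [0.0, 1.0, -0.001, 0.003]
ft_force: [-0.5, 0.5, 0.1]
finger_gap: 0.697
gripper_force: 0.0
```

```bash
python3 look.py pics/w8.png
python3 - <<'E'
from fit import *
d=np.load("pics/w8.png.npz"); c=cam("wrist",dict(ee_pos=d["p"],eef_rot=d["q"])); f=cv2.imread("pics/w8.png")
r,q=fit(c,f,LP,[471.8,11,0],44,58); print(r.round(3),q)
plan([[680,-275,230,3.31,.2,3]])
E
```

```text
[479.2 -19.1 155.4] 3.141 15.3
[ 4.79223e+02  1.43340e+01 -4.50000e-02] 0.45084709244752624
CALL: 8x [-0.1801 -0.2277 -0.0677 -0.001 0.002 -0.150 0.2]
CALL: 4x [-0.0180 -0.0315 -0.0085 -0.000 0.000 -0.019 0.2]
```

View pics/w8.png

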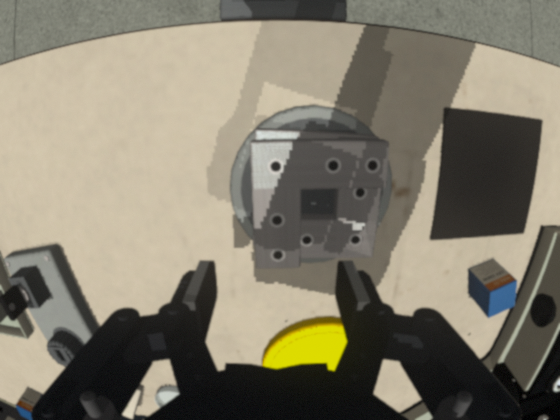

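Call:
apply_moves:
  rows: "-0.180 -0.228 -0.068 0 0 -0.150 0.2;-0.180 -0.228 -0.068 0 0 -0.150 0.2;-0.180 -0.228 -0.068 0 0 -0.150 0.2;-0.180 -0.228 -0.068 0 0 -0.150 0.2;-0.180 -0.228 -0.068 0 0 -0.150 0.2;-0.180 -0.228 -0.068 0 0 -0.150 0.2;-0.180 -0.228 -0.068 0 0 -0.150 0.2;-0.180 -0.228 -0.068 0 0 -0.150 0.2"

```text
t: 16.02
ee_pos: [659.2, -251.8, 219.7]
eef_rot: [-0.073, 0.997, -0.001, 0.0]
ft_force: [0.4, 0.1, 1.6]
finger_gap: 0.798
gripper_force: 0.0
```

Call:
apply_moves:
  rows: "-0.018 -0.032 -0.008 0 0 -0.019 0.2;-0.018 -0.032 -0.008 0 0 -0.019 0.2;-0.018 -0.032 -0.008 0 0 -0.019 0.2;-0.018 -0.032 -0.008 0 0 -0.019 0.2;-0.018 -0.032 -0.008 0 0 -0.019 0.2;-0.018 -0.032 -0.008 0 0 -0.019 0.2"

```text
t: 16.52
ee_pos: [679.2, -274.6, 228.2]
eef_rot: [-0.084, 0.996, 0.0, -0.0]
ft_force: [0.1, -0.8, 0.7]
finger_gap: 0.804
gripper_force: 0.0
```

```bash
python3 look.py pics/w9.png
python3 - <<'E'
from fit import *
d=np.load("pics/w8.png.npz"); c=cam("wrist",dict(ee_pos=d["p"],eef_rot=d["q"]))
print("C top corner,ends",back(c,[[252,141],[388,140],[253,268]],58).round(1)," B corner",back(c,[[378,258]],44).round(1))
d=np.load("pics/w9.png.npz"); c=cam("wrist",dict(ee_pos=d["p"],eef_rot=d["q"])); f=cv2.imread("pics/w9.png")
r,q=fit(c,f,SQ(85,45),[625.8,-289.4,.165],0,22); print("box",r.round(4),q)
for x,z in((42,48),(-50,48),(-50,80)):
    w=world(np.array([[x,0.]]),r)[0]; px=proj(c,[*w,z])[0]; print(w.round(1),px.round(1)); cv2.circle(f,tuple(px.round().astype(int)),2,(0,0,255),-1)
for z,col in((22,(0,255,0)),(0,(255,0,0))):
    P=proj(c,np.c_[world(SQ(85,45),r),[z]*4]); cv2.polylines(f,[P.round().astype(int)],True,col,1)
cv2.imwrite("pics/w9b.png",cv2.resize(f[20:320,80:480],(800,600),interpolation=cv2.INTER_CUBIC))
E
```

```text
[ 679.2 -274.6  228.2] -2.973 16.5
C top corner,ends [[424.3 -35.7]
 [421.7  57.3]
 [520.3 -37.2]]  B corner [[520.6  64.8]]
box [ 6.236928e+02 -2.883187e+02  1.912000e-01] 39.516761869100314
[ 664.9 -280.3] [272.9 171.8]
[ 574.6 -297.8] [270.6  73. ]
[ 574.6 -297.8] [270.  70.]
```

View pics/w9b.png

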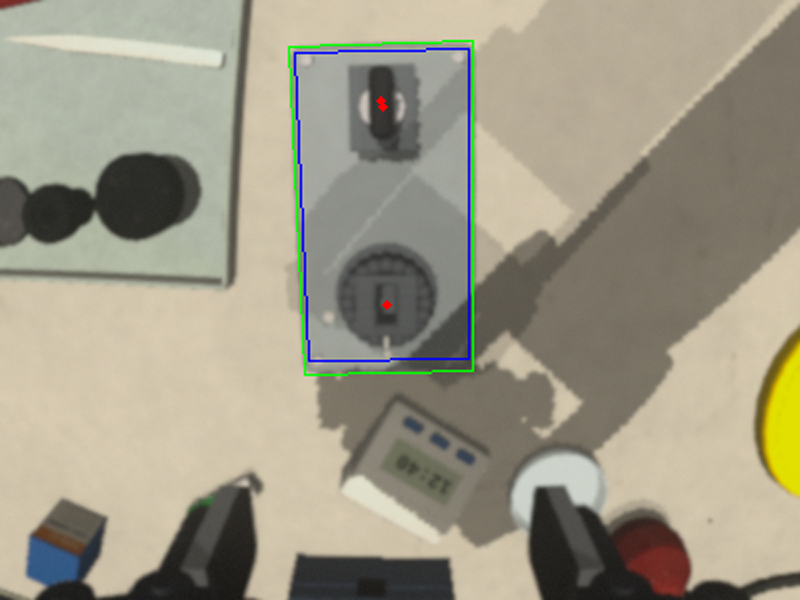

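Run:
```python
from h import *
plan([[574.6,-297.8,135,3.332,.4,4]])
plan([[574.6,-297.8,84,3.332,.4,3]],start=[574.6,-297.8,135,3.332])
```

```text
CALL: 8x [0.1071 -0.0052 0.0936 0.000 -0.000 -0.021 0.4]
CALL: 5x [0.0000 0.0000 0.0510 0.000 0.000 -0.000 0.4]
```

Call:
apply_moves:
  rows: "0.107 -0.005 0.094 0 0 -0.021 0.4;0.107 -0.005 0.094 0 0 -0.021 0.4;0.107 -0.005 0.094 0 0 -0.021 0.4;0.107 -0.005 0.094 0 0 -0.021 0.4;0.107 -0.005 0.094 0 0 -0.021 0.4;0.107 -0.005 0.094 0 0 -0.021 0.4;0.107 -0.005 0.094 0 0 -0.021 0.4;0.107 -0.005 0.094 0 0 -0.021 0.4"

```text
t: 17.23
ee_pos: [577.1, -298.9, 137.0]
eef_rot: [-0.095, 0.995, -0.001, 0.002]
ft_force: [0.3, -0.2, -0.5]
finger_gap: 0.605
gripper_force: 0.0
```

```bash
python3 look.py pics/w10.png
python3 - <<'E'
from fit import *
d=np.load("pics/w10.png.npz"); c=cam("wrist",dict(ee_pos=d["p"],eef_rot=d["q"])); f=cv2.imread("pics/w10.png")
b=[623.7,-288.3,.191]
for kd in(0,90): 
    import fit as F; F.kind_dark=kd
    print(fit(c,f,SQ(85,45),b,0,22)[0].round(4))
w=world(np.array([[-50,0.]]),b)[0]
P=proj(c,np.c_[world(SQ(15,5)+[-50,0],b),[82]*4]); cv2.polylines(f,[P.round().astype(int)],True,(0,0,255),1)
P=proj(c,np.c_[world(SQ(20,15)+[-50,0],b),[48]*4]); cv2.polylines(f,[P.round().astype(int)],True,(0,255,0),1)
cv2.imwrite("pics/w10b.png",cv2.resize(f[80:380,80:480],(800,600),interpolation=cv2.INTER_CUBIC))
plan([[574.6,-297.8,84,3.332,.4,3]])
E
```

```text
[ 577.1 -298.9  137. ] -2.951 17.2
[ 6.251019e+02 -2.877088e+02  1.897000e-01]
[ 6.251198e+02 -2.877270e+02  1.899000e-01]
CALL: 5x [0.0022 0.0016 0.0527 -0.003 0.003 -0.000 0.4]
```

View pics/w10b.png

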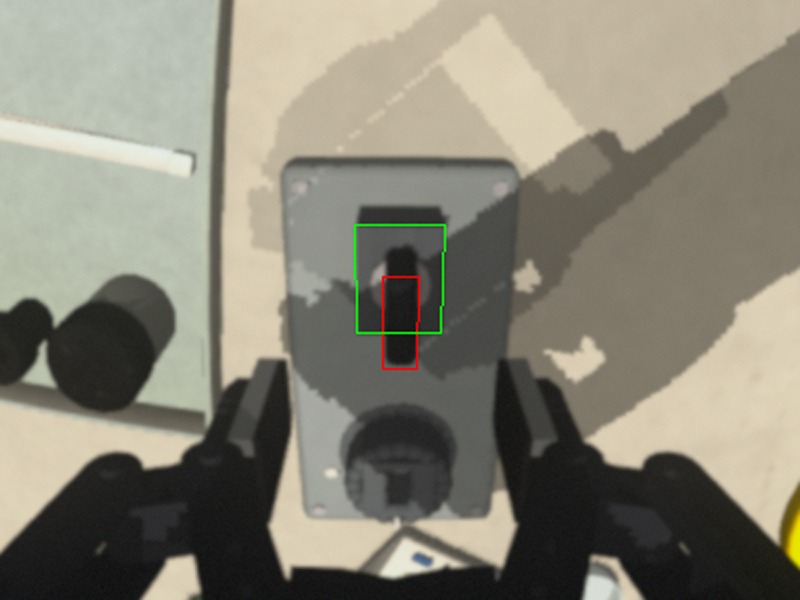

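Call:
apply_moves:
  rows: "0 0 0.04 0 0 0 0.4;0 0 0.051 0 0 0 0.4;0 0 0.051 0 0 0 0.4;0 0 0.051 0 0 0 0.4;0 0 0.051 0 0 0 0.4"

```text
t: 17.7
ee_pos: [576.1, -299.0, 85.3]
eef_rot: [-0.095, 0.996, -0.001, 0.001]
ft_force: [0.6, -0.2, 0.7]
finger_gap: 0.599
gripper_force: 0.0
```

Call:
apply_moves:
  rows: "0 0 0 0 0 0 1;0 0 0 0 0 0 1;0 0 0 0 0 0 1;0 0 0 0 0 0 1;0 0 0 0 0 0 1;0 0 0 0 0 0 1"

```text
t: 18.2
ee_pos: [575.5, -298.6, 84.7]
eef_rot: [-0.094, 0.996, -0.0, 0.0]
ft_force: [-1.0, 3.0, 5.8]
finger_gap: 0.101
gripper_force: 59.7
```

Run:
```python
from h import *
s=get_state(); print(s["ee_pos"],s["finger_gap"],s["ft_force"],s["gripper_force"],yaw_of(s["eef_rot"]),s["wrist_torque"])
```

```text
[ 575.47457589 -298.5645711    84.74276482] 0.10143011600958614 [-0.95157174  2.95292966  5.78720185] 59.72797751426697 -2.9523521039286575 [ 3.91081391e-01  2.65098413e-01 -1.43101726e-04]
```

Run:
```python
from h import *
y=3.3315
plan([[575.5,-298.2,121,y,1,1],[665.9,-280.2,121,y,1,4]])
```

```text
CALL: 2x [-0.0001 0.0003 -0.0363 -0.000 0.001 -0.001 1] | 6x [-0.0923 0.0010 -0.0362 -0.000 0.001 -0.001 1]
CALL: 1x [0.0000 0.0000 0.0000 0.000 0.000 0.000 1]
```

Call:
apply_moves:
  rows: "0 0 -0.02 0 0 0 1;0 0 -0.036 0 0 0 1;0 0 -0.036 0 0 0 1;-0.092 0.001 -0.036 0 0 0 1;-0.092 0.001 -0.036 0 0 0 1;-0.092 0.001 -0.036 0 0 0 1;-0.092 0.001 -0.036 0 0 0 1;-0.092 0.001 -0.036 0 0 0 1"

```text
t: 18.87
ee_pos: [664.7, -279.9, 118.2]
eef_rot: [-0.095, 0.995, 0.0, -0.001]
ft_force: [0.2, -0.1, -0.1]
finger_gap: 0.105
gripper_force: 59.0
```

Call:
apply_moves:
  rows: "0 0 0 0 0 0 1;0 0 0 0 0 0 1;0 0 0 0 0 0 1"

```text
t: 19.12
ee_pos: [664.3, -280.7, 119.6]
eef_rot: [-0.094, 0.996, 0.0, -0.0]
ft_force: [-0.2, -0.1, -0.4]
finger_gap: 0.1
gripper_force: 59.0
```

```bash
python3 look.py pics/w11.png
python3 - <<'E'
from h import *
s=get_state(); print(s["ee_pos"],s["finger_gap"],s["ft_force"],yaw_of(s["eef_rot"]))
plan([[665.9,-280.2,97,3.3315,1,3]])
f=cv2.imread("pics/w11.png"); cv2.imwrite("pics/w11b.png",cv2.resize(f[130:380,160:400],(576,600),interpolation=cv2.INTER_CUBIC))
E
```

```text
[ 664.3 -280.7  119.6] -2.953 19.1
[ 664.46997284 -280.69309512  119.7488168 ] 0.10106913764130125 [0.24811221 0.35687832 0.05994325] -2.953334435821219
CALL: 4x [-0.0015 0.0002 0.0227 0.000 -0.000 -0.002 1]
```

View pics/w11b.png

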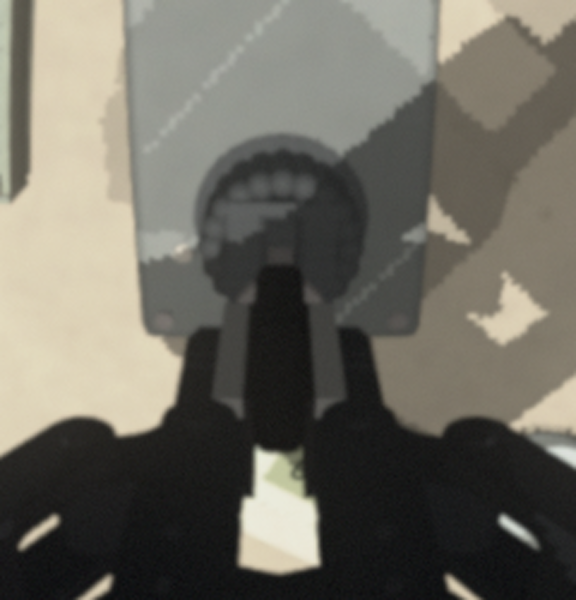

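Call:
apply_moves:
  rows: "-0.0015 0 0.01 0 0 -0.002 1;-0.0015 0 0.012 0 0 -0.002 1;-0.0015 0 0.014 0 0 -0.002 1;-0.0015 0 0.016 0 0 -0.002 1;-0.0015 0 0.018 0 0 -0.002 1;-0.0015 0 0.019 0 0 -0.002 1;-0.0015 0 0.019 0 0 -0.002 1"

```text
t: 19.75
ee_pos: [666.6, -279.9, 100.4]
eef_rot: [-0.095, 0.995, 0.0, -0.0]
ft_force: [-0.0, -0.4, -0.6]
finger_gap: 0.102
gripper_force: 59.0
```

Call:
apply_moves:
  rows: "0 0 0.005 0 0 0 1;0 0 0.009 0 0 0 1;0 0 0.012 0 0 0 1;0 0 0.014 0 0 0 1;0 0 0.0155 0 0 0 1;0 0 0.0155 0 0 0 1"

```text
t: 20.25
ee_pos: [666.7, -280.0, 85.1]
eef_rot: [-0.095, 0.995, 0.0, -0.0]
ft_force: [0.3, -0.2, -0.9]
finger_gap: 0.1
gripper_force: 59.2
```

Call:
apply_moves:
  rows: "0 0 0 0 0 0.1 1;0 0 0 0 0 0.2 1;0 0 0 0 0 0.3 1;0 0 0 0 0 0.4 1;0 0 0 0 0 0.5 1;0 0 0 0 0 0.6 1;0 0 0 0 0 0.7 1;0 0 0 0 0 0.8 1"

```text
t: 20.92
ee_pos: [666.4, -280.7, 85.3]
eef_rot: [0.302, 0.953, -0.001, -0.0]
ft_force: [-1.5, -1.5, -0.4]
finger_gap: 0.104
gripper_force: 59.1
```

Call:
apply_moves:
  rows: "0 0 0 0 0 0.1 1;0 0 0 0 0 0.2 1;0 0 0 0 0 0.3 1;0 0 0 0 0 0.4 1;0 0 0 0 0 0.4 1;0 0 0 0 0 0.4 1"

```text
t: 21.42
ee_pos: [666.1, -280.9, 85.3]
eef_rot: [0.482, 0.876, -0.001, -0.0]
ft_force: [-4.7, -4.2, -0.1]
finger_gap: 0.099
gripper_force: 59.2
```

Run:
```python
from h import *
s=get_state(); print(s["ee_pos"],s["ft_force"],s["wrist_torque"],3.332-yaw_of(s["eef_rot"]),s["finger_gap"])
```

```text
[ 666.14125231 -280.93962272   85.25434624] [-4.74233166 -4.23514643 -0.06994074] [-0.78642165  0.73147798  0.0339181 ] 1.1966025097669188 0.09945348640736276
```

Call:
apply_moves:
  rows: "0 0 0 0 0 0.08 1;0 0 0 0 0 0.08 1;0 0 0 0 0 0.08 1"

```text
t: 21.67
ee_pos: [666.0, -281.0, 85.3]
eef_rot: [0.517, 0.856, -0.001, -0.0]
ft_force: [-4.1, -4.7, 1.0]
finger_gap: 0.102
gripper_force: 59.2
```

Run:
```python
from h import *
s=get_state(); print(s["ee_pos"],s["ft_force"],s["wrist_torque"],3.332-yaw_of(s["eef_rot"]),s["finger_gap"])
```

```text
[ 666.04057076 -281.00036583   85.26098285] [-4.10201056 -4.66592522  0.99049357] [-0.88912179  0.8197436   0.07333597] 1.2765331227586505 0.10219087871297225
```

Call:
apply_moves:
  rows: "0 0 0 0 0 0.05 1;0 0 0 0 0 0.1 1;0 0 0 0 0 0.1 1;0 0 0 0 0 0.1 1"

```text
t: 22.0
ee_pos: [665.9, -281.0, 85.2]
eef_rot: [0.559, 0.829, -0.001, -0.0]
ft_force: [-5.3, -4.5, 0.6]
finger_gap: 0.103
gripper_force: 59.3
```

Run:
```python
from h import *
s=get_state(); print(s["ee_pos"],s["ft_force"],s["wrist_torque"],3.332-yaw_of(s["eef_rot"]),s["finger_gap"])
f=grab_frame("side");cv2.imwrite("pics/side2.png",f)
```

```text
[ 665.93271458 -281.03617779   85.24777194] [-5.30768017 -4.49047664  0.5983829 ] [-0.81848791  0.90388144  0.0721995 ] 1.3763928537902679 0.10251440544071758
```

Call:
apply_moves:
  rows: "0 0 0 0 0 0.03 1;0 0 0 0 0 0.05 1;0 0 0 0 0 0.05 1;0 0 0 0 0 0.05 1"

```text
t: 22.38
ee_pos: [665.9, -281.0, 85.2]
eef_rot: [0.579, 0.815, -0.001, -0.0]
ft_force: [-4.8, -3.7, 1.2]
finger_gap: 0.102
gripper_force: 59.3
```

Run:
```python
from h import *
s=get_state(); print(s["ee_pos"],s["ft_force"],s["wrist_torque"],3.332-yaw_of(s["eef_rot"]),s["finger_gap"])
```

```text
[ 665.85792615 -281.04959801   85.23556925] [-4.7583874 -3.7100138  1.1714254] [-0.83018857  0.97764688  0.06454098] 1.4263329863262526 0.1021506894989443
```

Call:
apply_moves:
  rows: "0 0 0 0 0 0.03 1;0 0 0 0 0 0.06 1;0 0 0 0 0 0.06 1;0 0 0 0 0 0.06 1"

```text
t: 22.72
ee_pos: [665.8, -281.0, 85.2]
eef_rot: [0.603, 0.797, -0.001, -0.001]
ft_force: [-5.5, -3.7, 1.2]
finger_gap: 0.105
gripper_force: 59.3
```

Run:
```python
from h import *
s=get_state(); print(s["ee_pos"],s["ft_force"],s["wrist_torque"],3.332-yaw_of(s["eef_rot"]),s["finger_gap"])
```

```text
[ 665.75326412 -280.98075081   85.23842281] [-5.45852579 -3.7268831   1.17388277] [-0.80436571  1.05131261  0.24428416] 1.4857731683221438 0.1049274472901575
```

Call:
apply_moves:
  rows: "0 0 0 0 0 0 1;0 0 0 0 0 0 1;0 0 0 0 0 0 1;0 0 0 0 0 0 1;0 0 0 0 0 0 1;0 0 0 0 0 0 1;0 0 0 0 0 0 1;0 0 0 0 0 0 1"

```text
t: 23.38
ee_pos: [665.7, -281.0, 85.2]
eef_rot: [0.603, 0.797, -0.001, -0.001]
ft_force: [-5.1, -4.2, 0.7]
finger_gap: 0.105
gripper_force: 59.3
```

Call:
apply_moves:
  rows: "0 0 0 0 0 0 1;0 0 0 0 0 0 1;0 0 0 0 0 0 1;0 0 0 0 0 0 1;0 0 0 0 0 0 1;0 0 0 0 0 0 1;0 0 0 0 0 0 1;0 0 0 0 0 0 1"

```text
t: 24.05
ee_pos: [665.7, -281.0, 85.2]
eef_rot: [0.603, 0.797, -0.001, -0.001]
ft_force: [-4.9, -4.0, 1.0]
finger_gap: 0.102
gripper_force: 59.3
```

Call:
apply_moves:
  rows: "0 0 0 0 0 0 1;0 0 0 0 0 0 1;0 0 0 0 0 0 1;0 0 0 0 0 0 1;0 0 0 0 0 0 1;0 0 0 0 0 0 1;0 0 0 0 0 0 1;0 0 0 0 0 0 1"

```text
t: 24.72
ee_pos: [665.8, -281.0, 85.2]
eef_rot: [0.603, 0.798, -0.001, -0.001]
ft_force: [-5.5, -3.7, 1.0]
finger_gap: 0.098
gripper_force: 59.3
```

Call:
apply_moves:
  rows: "0 0 0 0 0 0 1;0 0 0 0 0 0 1;0 0 0 0 0 0 1;0 0 0 0 0 0 1;0 0 0 0 0 0 1;0 0 0 0 0 0 1;0 0 0 0 0 0 1;0 0 0 0 0 0 1"

```text
t: 25.38
ee_pos: [665.8, -281.0, 85.2]
eef_rot: [0.603, 0.798, -0.001, -0.001]
ft_force: [-4.9, -5.4, 1.1]
finger_gap: 0.102
gripper_force: 59.3
```

Call:
apply_moves:
  rows: "0 0 0 0 0 0 1;0 0 0 0 0 0 1;0 0 0 0 0 0 1;0 0 0 0 0 0 1;0 0 0 0 0 0 1;0 0 0 0 0 0 1;0 0 0 0 0 0 1;0 0 0 0 0 0 1"

```text
t: 26.05
ee_pos: [665.7, -281.0, 85.2]
eef_rot: [0.603, 0.797, -0.001, -0.001]
ft_force: [-5.5, -4.6, 2.3]
finger_gap: 0.104
gripper_force: 59.3
```

Run:
```python
from h import *
s=get_state(); print(s["t"],s["ee_pos"],s["ft_force"],s["wrist_torque"],3.332-yaw_of(s["eef_rot"]))
```

```text
26.05 [ 665.73943075 -280.97793276   85.21309659] [-5.52042895 -4.58631532  2.34961144] [-0.76919045  0.98193443  0.19995694] 1.4857272502913008
```

Call:
apply_moves:
  rows: "0 0 0 0 0 -0.1 1;0 0 0 0 0 -0.2 1;0 0 0 0 0 -0.3 1;0 0 0 0 0 -0.4 1;0 0 0 0 0 -0.5 1;0 0 0 0 0 -0.6 1;0 0 0 0 0 -0.7 1;0 0 0 0 0 -0.8 1"

```text
t: 26.72
ee_pos: [666.5, -280.9, 85.3]
eef_rot: [0.243, 0.97, -0.001, 0.0]
ft_force: [-2.1, -3.9, 1.0]
finger_gap: 0.101
gripper_force: 59.1
```

Call:
apply_moves:
  rows: "0 0 0 0 0 -0.1 1;0 0 0 0 0 -0.2 1;0 0 0 0 0 -0.3 1;0 0 0 0 0 -0.4 1;0 0 0 0 0 -0.5 1;0 0 0 0 0 -0.6 1;0 0 0 0 0 -0.7 1;0 0 0 0 0 -0.78 1"

```text
t: 27.38
ee_pos: [666.9, -279.8, 85.3]
eef_rot: [-0.144, 0.99, 0.0, 0.0]
ft_force: [-2.2, -0.6, -0.1]
finger_gap: 0.102
gripper_force: 59.2
```

Call:
apply_moves:
  rows: "0 0 0 0 0 -0.05 1;0 0 0 0 0 -0.07 1;0 0 0 0 0 -0.07 1;0 0 0 0 0 -0.07 1"

```text
t: 27.72
ee_pos: [666.9, -279.7, 85.3]
eef_rot: [-0.175, 0.985, 0.0, 0.0]
ft_force: [-0.5, 0.0, 0.5]
finger_gap: 0.101
gripper_force: 59.2
```

Run:
```python
from h import *
s=get_state(); print(s["t"],s["ee_pos"],s["ft_force"],s["wrist_torque"],3.332-yaw_of(s["eef_rot"])%(2*np.pi),s["joint_pos"].round(2))
```

```text
27.7167 [ 666.85680304 -279.72254448   85.28783433] [-0.51328674  0.04047353  0.50037705] [-0.01220752  0.18765718 -0.04111088] -0.16077063287560955 [-0.55  0.59  1.44  0.    1.12 -2.48]
```

Call:
apply_moves:
  rows: "0 0 0 0 0 -0.04 1;0 0 0 0 0 -0.06 1;0 0 0 0 0 -0.06 1;0 0 0 0 0 -0.06 1"

```text
t: 28.05
ee_pos: [666.8, -279.7, 85.3]
eef_rot: [-0.204, 0.979, 0.0, 0.0]
ft_force: [-1.4, 0.9, 0.9]
finger_gap: 0.103
gripper_force: 59.3
```

Run:
```python
from h import *
s=get_state(); print(s["t"],s["ee_pos"],s["ft_force"],s["wrist_torque"],3.332-yaw_of(s["eef_rot"])%(2*np.pi))
```

```text
28.05 [ 666.81994429 -279.7103493    85.26104283] [-1.37019017  0.91993131  0.87132687] [ 0.18568346  0.21747528 -0.08793898] -0.2201756901703349
```

Call:
apply_moves:
  rows: "0 0 0 0 0 -0.03 1;0 0 0 0 0 -0.06 1;0 0 0 0 0 -0.06 1;0 0 0 0 0 -0.06 1"

```text
t: 28.38
ee_pos: [666.7, -279.7, 85.2]
eef_rot: [-0.233, 0.973, 0.0, 0.0]
ft_force: [-0.6, 1.5, 1.6]
finger_gap: 0.102
gripper_force: 59.4
```

Run:
```python
from h import *
s=get_state(); print(s["t"],s["ee_pos"],s["ft_force"],s["wrist_torque"],3.332-yaw_of(s["eef_rot"])%(2*np.pi),s["joint_pos"][5])
```

```text
28.3833 [ 666.74025941 -279.69361255   85.24285085] [-0.64729279  1.5343131   1.63540768] [ 0.28928368  0.25027798 -0.18068547] -0.27931137498916403 -2.5944876664024097
```

Call:
apply_moves:
  rows: "0 0 0 0 0 0.1 1;0 0 0 0 0 0.2 1;0 0 0 0 0 0.265 1;0 0 0 0 0 0.265 1;0 0 0 0 0 0.265 1;0 0 0 0 0 0.265 1"

```text
t: 28.88
ee_pos: [666.8, -280.0, 85.1]
eef_rot: [-0.104, 0.995, -0.0, 0.0]
ft_force: [0.1, 0.3, -0.1]
finger_gap: 0.102
gripper_force: 59.1
```

Run:
```python
from h import *
s=get_state(); print(s["t"],s["ee_pos"],s["ft_force"],s["wrist_torque"],3.332-yaw_of(s["eef_rot"])%(2*np.pi))
p=s["ee_pos"];y=3.332
plan([[*p[:2],121,y,1,1],[576.1,-297.7,121,y,1,4]])
```

```text
28.8833 [ 666.78914748 -280.04147112   85.14620403] [ 0.07425813  0.26054958 -0.11503791] [-0.02144647  0.00169032 -0.000176  ] -0.017028911225124066
CALL: 2x [-0.0000 -0.0000 -0.0359 -0.000 0.000 0.017 1] | 6x [0.0924 0.0014 -0.0359 -0.000 0.000 0.017 1]
CALL: 1x [0.0000 0.0000 0.0000 0.000 0.000 0.000 1]
```

Call:
apply_moves:
  rows: "0 0 -0.02 0 0 0.017 1;0 0 -0.036 0 0 0.017 1;0 0 -0.036 0 0 0.017 1;0.0924 0.0014 -0.036 0 0 0.017 1;0.0924 0.0014 -0.036 0 0 0.017 1;0.0924 0.0014 -0.036 0 0 0.017 1;0.0924 0.0014 -0.036 0 0 0.017 1;0.0924 0.0014 -0.036 0 0 0.017 1"

```text
t: 29.55
ee_pos: [576.2, -297.9, 121.7]
eef_rot: [-0.094, 0.996, -0.0, 0.001]
ft_force: [0.0, 0.4, -0.1]
finger_gap: 0.099
gripper_force: 59.1
```

Call:
apply_moves:
  rows: "0 0 0 0 0 0 1;0 0 0 0 0 0 1;0 0 0 0 0 0 1"

```text
t: 29.8
ee_pos: [577.2, -297.4, 121.5]
eef_rot: [-0.095, 0.995, -0.0, 0.0]
ft_force: [-0.2, 0.5, -1.3]
finger_gap: 0.103
gripper_force: 59.1
```

Run:
```python
from h import *
s=get_state(); print(s["t"],s["ee_pos"],s["ft_force"],3.332-yaw_of(s["eef_rot"])%(2*np.pi),s["finger_gap"])
plan([[576.1,-297.7,100,3.332,1,4]])
```

```text
29.8 [ 577.15487115 -297.37924721  121.47905243] [-0.19992661  0.52589735 -1.33423825] 0.00010789217792250838 0.10272103564780222
CALL: 5x [0.0011 -0.0001 0.0215 -0.001 0.001 -0.000 1]
```

Call:
apply_moves:
  rows: "0.001 0 0.01 0 0 0 1;0.001 0 0.013 0 0 0 1;0.001 0 0.016 0 0 0 1;0.001 0 0.019 0 0 0 1;0.001 0 0.021 0 0 0 1;0.001 0 0.021 0 0 0 1"

```text
t: 30.3
ee_pos: [574.7, -297.5, 99.4]
eef_rot: [-0.094, 0.996, 0.0, -0.0]
ft_force: [0.5, -0.3, 0.1]
finger_gap: 0.097
gripper_force: 59.1
```

Call:
apply_moves:
  rows: "0 0 0.005 0 0 0 1;0 0 0.009 0 0 0 1;0 0 0.012 0 0 0 1;0 0 0.0135 0 0 0 1;0 0 0.014 0 0 0 1;0 0 0.014 0 0 0 1"

```text
t: 30.8
ee_pos: [574.9, -297.6, 86.0]
eef_rot: [-0.094, 0.996, 0.0, -0.0]
ft_force: [0.7, 0.9, -0.4]
finger_gap: 0.101
gripper_force: 59.1
```

Call:
apply_moves:
  rows: "0 0 0 0 0 0 0.5;0 0 0 0 0 0 0.5;0 0 0 0 0 0 0.5;0 0 0 0 0 0 0.5;0 0 0 0 0 0 0.5"

```text
t: 31.22
ee_pos: [575.1, -297.8, 86.4]
eef_rot: [-0.094, 0.996, -0.0, 0.0]
ft_force: [0.1, -0.2, 0.6]
finger_gap: 0.497
gripper_force: 0.0
```

Run:
```python
from h import *
s=get_state(); print(s["t"],s["ee_pos"],s["ft_force"],s["finger_gap"])
p=s["ee_pos"]
# top bracket C grasp (theta 0): back to pile view point
plan([[*p[:2],150,3.332,.5,0],[500,-25,170,np.pi,.2,4]])
```

```text
31.2167 [ 575.08179839 -297.75335021   86.38439835] [ 0.12656268 -0.21192717  0.63665095] 0.496871822536735
CALL: 2x [-0.0000 -0.0000 -0.0636 -0.000 0.000 -0.001 0.5] | 6x [0.0168 0.2115 -0.0787 -0.000 0.000 0.142 0.2]
CALL: 6x [0.0155 0.0690 -0.0050 0.000 -0.000 0.048 0.2]
```

Call:
apply_moves:
  rows: "0 0 -0.064 0 0 0 0.5;0 0 -0.064 0 0 0 0.5;0.017 0.212 -0.079 0 0 0.142 0.2;0.017 0.212 -0.079 0 0 0.142 0.2;0.017 0.212 -0.079 0 0 0.142 0.2;0.017 0.212 -0.079 0 0 0.142 0.2;0.017 0.212 -0.079 0 0 0.142 0.2;0.017 0.212 -0.079 0 0 0.142 0.2"

```text
t: 31.88
ee_pos: [516.4, -87.6, 165.0]
eef_rot: [-0.026, 1.0, 0.001, -0.001]
ft_force: [-0.8, -0.2, -0.2]
finger_gap: 0.798
gripper_force: 0.0
```

Call:
apply_moves:
  rows: "0.015 0.069 -0.005 0 0 0.048 0.2;0.015 0.069 -0.005 0 0 0.048 0.2;0.015 0.069 -0.005 0 0 0.048 0.2;0.015 0.069 -0.005 0 0 0.048 0.2;0.015 0.069 -0.005 0 0 0.048 0.2;0.015 0.069 -0.005 0 0 0.048 0.2;0.015 0.069 -0.005 0 0 0.048 0.2;0.015 0.069 -0.005 0 0 0.048 0.2"

```text
t: 32.55
ee_pos: [500.4, -25.4, 170.1]
eef_rot: [0.001, 1.0, -0.0, -0.0]
ft_force: [0.3, 0.4, 0.6]
finger_gap: 0.8
gripper_force: 0.0
```

```bash
python3 look.py pics/w12.png
python3 - <<'E'
from fit import *
d=np.load("pics/w12.png.npz"); c=cam("wrist",dict(ee_pos=d["p"],eef_rot=d["q"])); f=cv2.imread("pics/w12.png")
s=get_state(); print(s["ee_pos"])
FULL=SQ(48,48)
import fit as F; F.kind_dark=0
for kind in("int",):
  for poly,p,z in((FULL,[471,10.6,0],(16,58)),(FULL,[471,10.6,0],(44,58)),(LP,[471,10.6,0],(44,58))):
    r,q=fit(c,f,poly,p,*z,kind=kind); print(kind,r.round(3),q)
r,q=fit(c,f,SQ(65,65),[458.6,198.3,.02],0,4,"int"); print("mat",r.round(3),q)
# key/holder check with the scene camera: compare with the first scene picture around the holder
g=grab_frame("scene"); cv2.imwrite("pics/s12.png",g); o=cv2.imread("pics/scene0.png")
sc=cam("scene"); px=proj(sc,[[576,-297.5,65]])[0].astype(int); print(px, cv2.absdiff(g,o)[px[1]-18:px[1]+18,px[0]-14:px[0]+14].max(2).mean())
gr=o[px[1]-18:px[1]+18,px[0]-14:px[0]+14]; R_=cv2.matchTemplate(g[px[1]-24:px[1]+24,px[0]-20:px[0]+20],gr,cv2.TM_CCOEFF_NORMED); print(cv2.minMaxLoc(R_))
E
```

```text
[500.4 -25.4 170.1] 3.139 32.5
[500.36701178 -25.23005827 170.09026943]
int [ 4.89202e+02  3.06460e+01 -3.16000e-01] 2.5723070598413935
int [ 4.88393e+02  2.99270e+01 -2.63000e-01] 2.1735790504474055
int [ 4.65202e+02  8.91300e+00 -9.30000e-02] 0.2880002620263523
mat [4.58016e+02 1.99260e+02 2.30000e-02] 43.67302220214024
[317 171] 36.73809523809524
(-0.03052743896842003, 0.5079573392868042, (12, 12), (5, 6))
```

```bash
cat > rect.py <<'E'
from fit import *
def rect(name,z,cx=471,cy=10,h=80,sc=3):
    d=np.load(name+".npz"); c=cam("wrist",dict(ee_pos=d["p"],eef_rot=d["q"])); f=cv2.imread(name)
    X,Y=np.meshgrid(np.arange(-h,h,1/sc),np.arange(-h,h,1/sc)); P=np.c_[X.ravel()+cx,Y.ravel()+cy,np.full(X.size,z)]
    m=proj(c,P).reshape(*X.shape,2).astype(np.float32)
    return cv2.remap(f,m[...,0],m[...,1],cv2.INTER_CUBIC)
def holes(img,cx=471,cy=10,h=80,sc=3):
    g=cv2.cvtColor(img,cv2.COLOR_BGR2GRAY).astype(np.float32); g=np.log(cv2.GaussianBlur(g,(0,0),3)+5)
    dog=cv2.GaussianBlur(g,(0,0),12)-cv2.GaussianBlur(g,(0,0),4)
    mx=cv2.dilate(dog,np.ones((25,25)))
    ys,xs=np.where((dog==mx)&(dog>.12))
    return sorted([(round(-dog[y,x].item(),3),round(x/sc-h+cx,1),round(y/sc-h+cy,1)) for y,x in zip(ys,xs)])[:14]
E
python3 - <<'E'
from rect import *
a,b=rect("pics/w8.png",58),rect("pics/w12.png",58)
for i in(a,b): print(holes(i))
E
```

```text
[(-0.63, np.float64(519.0), np.float64(-70.0)), (-0.606, np.float64(441.3), np.float64(-20.3)), (-0.589, np.float64(539.3), np.float64(-70.0)), (-0.583, np.float64(532.0), np.float64(-70.0)), (-0.537, np.float64(440.0), np.float64(47.0)), (-0.529, np.float64(440.7), np.float64(19.0)), (-0.521, np.float64(496.3), np.float64(39.3)), (-0.488, np.float64(459.7), np.float64(39.3)), (-0.486, np.float64(550.7), np.float64(62.3)), (-0.472, np.float64(496.3), np.float64(2.7)), (-0.463, np.float64(508.7), np.float64(-18.7)), (-0.46, np.float64(480.7), np.float64(-19.3)), (-0.425, np.float64(518.7), np.float64(30.3)), (-0.368, np.float64(528.0), np.float64(49.0))]
[(-0.597, np.float64(434.7), np.float64(-20.3)), (-0.517, np.float64(498.0), np.float64(39.3)), (-0.514, np.float64(461.3), np.float64(39.3)), (-0.509, np.float64(550.7), np.float64(35.7)), (-0.493, np.float64(435.0), np.float64(39.3)), (-0.463, np.float64(436.0), np.float64(14.3)), (-0.439, np.float64(498.0), np.float64(-24.3)), (-0.43, np.float64(498.3), np.float64(2.0)), (-0.415, np.float64(469.7), np.float64(-21.3)), (-0.261, np.float64(417.7), np.float64(18.7)), (-0.253, np.float64(411.7), np.float64(-64.7)), (-0.23, np.float64(433.3), np.float64(-66.0)), (-0.223, np.float64(397.3), np.float64(-64.3)), (-0.214, np.float64(442.7), np.float64(-38.3))]
```

Run:
```python
from rect import *
P=np.array([[-31,-31],[8,-31],[36,-31],[-31,8],[-31,36.]])
def match(H,tol=4,nmin=4):
    out=[]
    for i in range(len(H)):
        for j in range(len(H)):
            if i==j: continue
            for a,b in((0,2),(2,4),(1,3),(0,1)):
                v=P[b]-P[a]; w=H[j]-H[i]
                if abs(np.hypot(*v)-np.hypot(*w))>4: continue
                t=np.arctan2(w[1],w[0])-np.arctan2(v[1],v[0]); R2=np.array([[np.cos(t),np.sin(t)],[-np.sin(t),np.cos(t)]])
                o=H[i]-P[a]@R2; Q=P@R2+o; D=np.hypot(*(Q[:,None]-H[None]).transpose(2,0,1)).min(1)
                n=(D<tol).sum()
                if n>=nmin: out.append((n,-np.minimum(D,tol).sum(),*o,t%(2*np.pi)))
    out.sort(reverse=True); keep=[]
    for o in out:
        if all(np.hypot(o[2]-k[2],o[3]-k[3])>15 or abs((o[4]-k[4]+np.pi)%(2*np.pi)-np.pi)>.5 for k in keep): keep.append(o)
    return [tuple(np.round(np.array(k,float),2).tolist()) for k in keep[:4]]
for nm in("pics/w8.png","pics/w12.png"):
    for z in(58,44,30):
        H=np.array([h[1:] for h in holes(rect(nm,z))]); print(nm,z,match(H))
for z in(14,28):
    im=rect("pics/w12.png",z,470,0,250,2.5)
    g=cv2.cvtColor(im,cv2.COLOR_BGR2GRAY).astype(np.float32); g=np.log(cv2.GaussianBlur(g,(0,0),2.5)+5)
    dog=cv2.GaussianBlur(g,(0,0),10)-cv2.GaussianBlur(g,(0,0),3.3); mx=cv2.dilate(dog,np.ones((21,21)))
    ys,xs=np.where((dog==mx)&(dog>.1)); H=np.c_[xs/2.5-250+470,ys/2.5-250]; print(z,len(H),match(H,5))
```

```text
pics/w8.png 58 [(5.0, -0.97, 472.03, 11.52, 0.02)]
pics/w8.png 44 [(4.0, -12.32, 477.56, 11.5, 0.02)]
pics/w8.png 30 []
pics/w12.png 58 [(4.0, -10.62, 469.17, 8.27, 3.14)]
pics/w12.png 44 [(5.0, -0.84, 471.93, 12.22, 3.14), (5.0, -9.68, 467.07, 7.08, 6.28)]
pics/w12.png 30 [(4.0, -5.73, 468.78, 10.5, 6.26), (4.0, -11.4, 474.7, 16.3, 3.14)]
14 250 [(5.0, -1.32, 392.79, -59.03, 6.23), (5.0, -8.93, 430.0, 159.19, 0.02), (5.0, -9.45, 547.14, 167.55, 4.73), (5.0, -13.64, 470.28, 10.89, 6.25)]
28 277 [(5.0, -5.38, 430.65, 151.14, 0.03), (5.0, -6.2, 429.73, 200.95, 4.74), (5.0, -7.88, 469.35, 10.43, 6.25), (5.0, -9.27, 393.68, -55.82, 6.23)]
```

Run:
```python
from h import *
C=[392.8,-59.0,-.053]; g=grasp(C,"x",0); print(g)
plan([[*g,110,np.pi+C[2],.2,2],[*g,28,np.pi+C[2],.2,3]])
```

```text
[397.14934406 -90.27432183]
CALL: 6x [0.1030 -0.0654 0.0601 0.000 -0.000 0.051 0.2] | 2x [0.1030 -0.0654 0.1148 0.000 -0.000 0.051 0.2]
CALL: 4x [-0.0000 0.0000 0.0273 -0.000 -0.000 -0.000 0.2]
```

Call:
apply_moves:
  rows: "0.103 -0.065 0.060 0 0 0.051 0.2;0.103 -0.065 0.060 0 0 0.051 0.2;0.103 -0.065 0.060 0 0 0.051 0.2;0.103 -0.065 0.060 0 0 0.051 0.2;0.103 -0.065 0.060 0 0 0.051 0.2;0.103 -0.065 0.060 0 0 0.051 0.2;0.103 -0.065 0.060 0 0 0.051 0.2;0.103 -0.065 0.060 0 0 0.051 0.2"

```text
t: 33.32
ee_pos: [398.9, -89.6, 111.5]
eef_rot: [0.025, 1.0, -0.001, 0.001]
ft_force: [-0.4, -0.3, 0.4]
finger_gap: 0.804
gripper_force: 0.0
```

```bash
python3 look.py pics/w13.png
cat > hm.py <<'E'
from rect import *
P=np.array([[-31,-31],[8,-31],[36,-31],[-31,8],[-31,36.]])
def near(nm,z,p0,tol=12):
    """refine a bracket pose by matching its 5 holes on the top face at height z"""
    im=rect(nm,z,p0[0],p0[1],80,3); g=cv2.cvtColor(im,cv2.COLOR_BGR2GRAY).astype(np.float32); g=np.log(cv2.GaussianBlur(g,(0,0),3)+5)
    dog=cv2.GaussianBlur(g,(0,0),12)-cv2.GaussianBlur(g,(0,0),4); mx=cv2.dilate(dog,np.ones((25,25)))
    ys,xs=np.where((dog==mx)&(dog>.1)); H=np.c_[xs/3-80+p0[0],ys/3-80+p0[1]]; p=np.array(p0,float)
    for t in(tol,8,5,4):
        Q=world(P,p); D=np.hypot(*(Q[:,None]-H[None]).transpose(2,0,1)); k=D.argmin(1); ok=D.min(1)<t
        if ok.sum()<3: return p,ok.sum(),None
        A,B=P[ok],H[k[ok]]; a,b=A.mean(0),B.mean(0); M=(A-a).T@(B-b)
        th=np.arctan2(M[0,1]-M[1,0],M[0,0]+M[1,1]); p=np.r_[0,0,th]; p[:2]=b-world(a[None],p)[0]
    res=np.hypot(*(world(A,p)-B).T).mean(); return p.round(3),int(ok.sum()),round(res,2)
E
python3 - <<'E'
from hm import *
for t in((392.8,-59,-.053),): print(near("pics/w13.png",14,t))
p=near("pics/w13.png",14,(392.8,-59,-.053))[0]
g=grasp(p,"x",0); print(g); plan([[*g,28,np.pi+p[2],.2,3]])
E
```

```text
[398.9 -89.6 111.5] 3.091 33.3
(array([ 3.93131e+02, -5.85610e+01, -5.60000e-02]), 5, np.float64(0.19))
[397.38650167 -89.84822911]
CALL: 6x [0.0014 -0.0004 0.0833 -0.001 0.002 0.006 0.2]
```

Call:
apply_moves:
  rows: "0.001 0 0.04 0 0 0.006 0.2;0.001 0 0.07 0 0 0.006 0.2;0.001 0 0.083 0 0 0.006 0.2;0.001 0 0.083 0 0 0.006 0.2;0.001 0 0.083 0 0 0.006 0.2"

```text
t: 33.78
ee_pos: [396.6, -89.0, 27.2]
eef_rot: [0.028, 1.0, 0.0, -0.0]
ft_force: [0.6, 0.3, 0.2]
finger_gap: 0.8
gripper_force: 0.0
```

Call:
apply_moves:
  rows: "0 0 0 0 0 0 1;0 0 0 0 0 0 1;0 0 0 0 0 0 1;0 0 0 0 0 0 1;0 0 0 0 0 0 1;0 0 0 0 0 0 1"

```text
t: 34.28
ee_pos: [397.6, -89.9, 28.9]
eef_rot: [0.029, 1.0, -0.001, 0.001]
ft_force: [-1.1, 2.1, 6.1]
finger_gap: 0.376
gripper_force: 60.2
```

Run:
```python
from h import *
s=get_state(); print(s["ee_pos"],s["finger_gap"],s["ft_force"],s["gripper_force"],yaw_of(s["eef_rot"]))
p=s["ee_pos"];z=p[2];y=yaw_of(s["eef_rot"])%(2*np.pi)
t=grasp([458.3,198.6,0],"x",0)+[1.5,0]; print(t)
plan([[*p[:2],z+110,y,1,0],[*t,z+110,np.pi,1,4]])
```

```text
[397.56233329 -89.89708441  28.89273111] 0.37600510109416835 [-1.10844842  2.11387867  6.10581571] 60.240458250045776 3.0838195722089417
[465.8 167.6]
CALL: 3x [-0.0003 -0.0001 -0.1100 -0.001 0.003 -0.000 1] | 5x [-0.0384 0.1863 -0.1101 -0.001 0.003 -0.041 1]
CALL: 6x [-0.0183 0.0739 0.0000 0.000 0.000 -0.017 1]
```

Call:
apply_moves:
  rows: "0 0 -0.11 0 0 0 1;0 0 -0.11 0 0 0 1;0 0 -0.11 0 0 0 1;-0.038 0.186 -0.11 0 0 -0.041 1;-0.038 0.186 -0.11 0 0 -0.041 1;-0.038 0.186 -0.11 0 0 -0.041 1;-0.038 0.186 -0.11 0 0 -0.041 1;-0.038 0.186 -0.11 0 0 -0.041 1"

```text
t: 34.95
ee_pos: [445.0, 97.4, 137.7]
eef_rot: [0.007, 1.0, 0.0, 0.001]
ft_force: [1.0, -0.5, -3.5]
finger_gap: 0.379
gripper_force: 61.7
```

Call:
apply_moves:
  rows: "-0.017 0.074 0 0 0 -0.017 1;-0.017 0.074 0 0 0 -0.017 1;-0.017 0.074 0 0 0 -0.017 1;-0.017 0.074 0 0 0 -0.017 1;-0.017 0.074 0 0 0 -0.017 1;-0.017 0.074 0 0 0 -0.017 1;-0.017 0.074 0 0 0 -0.017 1"

```text
t: 35.53
ee_pos: [462.8, 166.9, 137.1]
eef_rot: [0.001, 1.0, -0.0, -0.0]
ft_force: [-0.4, -0.3, -3.7]
finger_gap: 0.376
gripper_force: 61.9
```

```bash
python3 look.py pics/w14.png
python3 - <<'E'
from hm import *
s=get_state(); print(s["ee_pos"],s["finger_gap"],s["ft_force"],yaw_of(s["eef_rot"]))
p=s["ee_pos"]
print("held",near("pics/w14.png",p[2]-28.5+14,(p[0]-6,p[1]+31,0)))
t=grasp([458.3,198.6,0],"x",0)
plan([[*t,36,np.pi,1,4]])
E
```

```text
[462.8 166.9 137.1] 3.14 35.5
[462.93178588 166.88345523 137.17253844] 0.3761672062074479 [ 0.39546262  0.95437573 -2.5412975 ] 3.1399943136026094
held (array([ 4.56568e+02,  1.97380e+02, -4.00000e-03]), 5, np.float64(0.14))
CALL: 7x [-0.0014 0.0007 0.1012 -0.000 -0.000 -0.002 1]
```

Call:
apply_moves:
  rows: "-0.002 0.001 0.04 0 0 0 1;-0.002 0.001 0.07 0 0 0 1;-0.002 0.001 0.09 0 0 0 1;-0.002 0.001 0.1 0 0 0 1;-0.002 0.001 0.103 0 0 0 1;-0.002 0.001 0.103 0 0 0 1;-0.002 0.001 0.104 0 0 0 1;-0.002 0.001 0.104 0 0 0 1"

```text
t: 36.25
ee_pos: [466.4, 169.0, 34.6]
eef_rot: [0.0, 1.0, 0.0, 0.002]
ft_force: [0.2, -0.6, -4.0]
finger_gap: 0.377
gripper_force: 61.9
```

Call:
apply_moves:
  rows: "0 0 0.0005 0 0 0 1;0 0 0.0005 0 0 0 1"

```text
t: 36.42
ee_pos: [465.7, 169.0, 33.5]
eef_rot: [-0.0, 1.0, 0.0, 0.001]
ft_force: [0.2, 1.0, -3.6]
finger_gap: 0.377
gripper_force: 61.9
```

Call:
apply_moves:
  rows: "0 0 0.0005 0 0 0 1;0 0 0.001 0 0 0 1;0 0 0.0015 0 0 0 1"

```text
t: 36.67
ee_pos: [465.7, 169.0, 32.9]
eef_rot: [-0.0, 1.0, -0.0, -0.0]
ft_force: [-8.3, -1.5, 16.8]
finger_gap: 0.374
gripper_force: 64.1
```

Call:
apply_moves:
  rows: "0 0 0 0 0 0 0.3;0 0 0 0 0 0 0.3;0 0 0 0 0 0 0.3;0 0 0 0 0 0 0.3;0 0 -0.1 0 0 0 0.3;0 0 -0.1 0 0 0 0.3;0 0 -0.1 0 0 0 0.3;0 0 -0.1 0 0 0 0.3"

```text
t: 37.33
ee_pos: [468.5, 169.4, 136.3]
eef_rot: [-0.0, 1.0, 0.001, 0.005]
ft_force: [0.9, 0.2, -0.1]
finger_gap: 0.701
gripper_force: 0.0
```

```bash
python3 look.py pics/w15.png
python3 - <<'E'
from hm import *
print("C",near("pics/w15.png",18,(458.3,198.6,0)), "B",near("pics/w15.png",44,(471.9,12.2,np.pi)))
g=grasp([471.9,12.2,np.pi],"x",0); print(g)
plan([[*g,150,np.pi,.2,4]])
E
```

```text
[468.5 169.4 136.3] -3.141 37.3
C (array([ 4.59661e+02,  1.99439e+02, -3.00000e-03]), 5, np.float64(0.12)) B (array([472.567,  11.533,   3.142]), 5, np.float64(0.13))
[465.9  43.2]
CALL: 8x [0.0009 -0.1259 -0.0164 0.001 0.006 0.000 0.2]
```

Call:
apply_moves:
  rows: "0.001 -0.126 -0.01 0 0 0 0.2;0.001 -0.126 -0.01 0 0 0 0.2;0.001 -0.126 -0.01 0 0 0 0.2;0.001 -0.126 -0.01 0 0 0 0.2;0.001 -0.126 -0.01 0 0 0 0.2;0.001 -0.126 -0.01 0 0 0 0.2;0.001 -0.126 -0.01 0 0 0 0.2"

```text
t: 37.97
ee_pos: [463.3, 43.8, 140.1]
eef_rot: [-0.001, 1.0, 0.0, -0.001]
ft_force: [0.6, -0.3, -0.1]
finger_gap: 0.801
gripper_force: 0.0
```

```bash
python3 look.py pics/w16.png
python3 - <<'E'
from hm import *
r=near("pics/w16.png",44,(472.3,12,np.pi)); print("B",r)
p=r[0]; g=grasp(p,"x",0); print(g)
plan([[*g,59,p[2]%(2*np.pi),.2,4]])
E
```

```text
[463.3  43.8 140.1] -3.14 38.0
B (array([472.206,  12.094,   3.139]), 5, np.float64(0.14))
[466.28639234  43.10945172]
CALL: 7x [-0.0030 -0.0009 0.0813 0.000 -0.002 0.005 0.2]
```

Call:
apply_moves:
  rows: "-0.002 -0.001 0.04 0 0 0.003 0.2;-0.002 -0.001 0.07 0 0 0.003 0.2;-0.002 -0.001 0.081 0 0 0.003 0.2;-0.002 -0.001 0.081 0 0 0.003 0.2;-0.002 -0.001 0.081 0 0 0.003 0.2"

```text
t: 38.43
ee_pos: [466.0, 42.6, 60.3]
eef_rot: [0.001, 1.0, 0.0, -0.0]
ft_force: [0.4, 0.1, 0.6]
finger_gap: 0.797
gripper_force: 0.0
```

Call:
apply_moves:
  rows: "0 0 0 0 0 0 1;0 0 0 0 0 0 1;0 0 0 0 0 0 1;0 0 0 0 0 0 1;0 0 0 0 0 0 1;0 0 0 0 0 0 1"

```text
t: 38.93
ee_pos: [467.5, 41.9, 62.2]
eef_rot: [0.001, 1.0, -0.0, 0.002]
ft_force: [-1.5, 1.8, 6.5]
finger_gap: 0.371
gripper_force: 59.1
```

Run:
```python
from h import *
s=get_state(); print(s["ee_pos"],s["finger_gap"],s["ft_force"],s["gripper_force"],yaw_of(s["eef_rot"]))
p=s["ee_pos"];z=p[2]
t=grasp([459.3,199.2,np.pi],"x",0); print(t)
plan([[*p[:2],z+85,np.pi,1,0],[*t,z+85,np.pi,1,5]])
```

```text
[467.53372513  41.85498629  62.17738301] 0.3705433475367228 [-1.45072665  1.7799056   6.54316101] 59.06390905380249 3.138831750176527
[453.3 230.2]
CALL: 3x [-0.0003 -0.0000 -0.0850 -0.000 0.003 -0.003 1] | 5x [0.0145 0.1883 -0.0851 -0.000 0.003 -0.003 1]
CALL: 5x [0.0000 0.0000 0.0000 0.000 0.000 0.000 1]
```

Call:
apply_moves:
  rows: "0 0 -0.085 0 0 0 1;0 0 -0.085 0 0 0 1;0 0 -0.085 0 0 0 1;0.014 0.188 -0.085 0 0 0 1;0.014 0.188 -0.085 0 0 0 1;0.014 0.188 -0.085 0 0 0 1;0.014 0.188 -0.085 0 0 0 1;0.014 0.188 -0.085 0 0 0 1"

```text
t: 39.6
ee_pos: [451.3, 233.2, 145.1]
eef_rot: [0.0, 1.0, 0.001, -0.0]
ft_force: [0.5, 0.3, -4.0]
finger_gap: 0.37
gripper_force: 62.1
```

Call:
apply_moves:
  rows: "0 0 0 0 0 0 1;0 0 0 0 0 0 1;0 0 0 0 0 0 1;0 0 0 0 0 0 1"

```text
t: 39.93
ee_pos: [452.5, 229.0, 145.0]
eef_rot: [0.002, 1.0, -0.0, -0.0]
ft_force: [0.4, -0.8, -3.3]
finger_gap: 0.371
gripper_force: 62.1
```

```bash
python3 look.py pics/w17.png
python3 - <<'E'
from hm import *
s=get_state(); print(s["ee_pos"],s["finger_gap"],s["ft_force"],yaw_of(s["eef_rot"]))
p=s["ee_pos"]
print("held",near("pics/w17.png",p[2]-32+14,(p[0]+6,p[1]-31,np.pi)))
print("A",near("pics/w17.png",30,(469,10.5,0)))
E
```

```text
[452.5 229.  145. ] 3.137 39.9
[452.65281309 228.86482462 145.03466589] 0.3683388406899212 [-0.44530591  0.44721948 -4.17544753] 3.137080222166071
held (array([457.466, 197.441,  -3.137]), 3, np.float64(0.46))
A (array([ 4.69769e+02,  9.44900e+00, -3.80000e-02]), 5, np.float64(0.21))
```

Call:
apply_moves:
  rows: "-0.002 0.002 0.04 0 0 0 1;-0.002 0.002 0.07 0 0 0 1;-0.002 0.002 0.085 0 0 0 1;-0.002 0.002 0.091 0 0 0 1;-0.002 0.002 0.093 0 0 0 1;-0.002 0.002 0.094 0 0 0 1;-0.002 0.002 0.094 0 0 0 1;-0.002 0.002 0.094 0 0 0 1"

```text
t: 40.65
ee_pos: [455.9, 232.1, 52.7]
eef_rot: [0.002, 1.0, 0.0, 0.001]
ft_force: [0.8, -0.2, -4.6]
finger_gap: 0.371
gripper_force: 62.1
```

Call:
apply_moves:
  rows: "0 0 0.0005 0 0 0 1;0 0 0.0005 0 0 0 1"

```text
t: 40.82
ee_pos: [455.2, 232.1, 51.5]
eef_rot: [0.001, 1.0, 0.0, 0.001]
ft_force: [-0.2, 0.1, -4.5]
finger_gap: 0.37
gripper_force: 62.1
```

Call:
apply_moves:
  rows: "0 0 0.0005 0 0 0 1;0 0 0.001 0 0 0 1;0 0 0.0015 0 0 0 1"

```text
t: 41.07
ee_pos: [455.1, 232.1, 50.2]
eef_rot: [0.001, 1.0, 0.0, 0.0]
ft_force: [-3.5, -1.0, 9.1]
finger_gap: 0.369
gripper_force: 63.5
```

Contact; release, lift and go to bracket A.

Call:
apply_moves:
  rows: "0 0 0 0 0 0 0.3;0 0 0 0 0 0 0.3;0 0 0 0 0 0 0.3;0 0 0 0 0 0 0.3;0 0 -0.09 0 0 0 0.3;0 0 -0.09 0 0 0 0.3;0 0 -0.09 0 0 0 0.3;0 0 -0.09 0 0 0 0.3"

```text
t: 41.73
ee_pos: [457.3, 232.6, 143.1]
eef_rot: [0.001, 1.0, 0.001, 0.004]
ft_force: [-0.7, -0.2, -0.6]
finger_gap: 0.703
gripper_force: 0.0
```

```bash
python3 look.py pics/w18.png
python3 - <<'E'
from hm import *
print("B",near("pics/w18.png",32,(459.5,199.5,np.pi)),"C",near("pics/w18.png",18,(459.5,199.5,0)))
r=near("pics/w18.png",30,(469.5,9.5,-.03)); print("A",r); g=grasp(r[0],"x",0); print(g)
plan([[*g,130,np.pi+r[0][2],.2,4]])
E
```

```text
[457.3 232.6 143.1] 3.139 41.7
B (array([460.005, 200.329,  -3.138]), 5, np.float64(0.15)) C (array([4.59055e+02, 1.98750e+02, 2.40000e-02]), 4, np.float64(1.54))
A (array([ 4.69827e+02,  9.35600e+00, -4.10000e-02]), 5, np.float64(0.24))
[474.55131377 -21.86387923]
CALL: 8x [-0.0196 -0.2540 0.0104 0.001 0.003 0.038 0.2]
CALL: 3x [0.0000 0.0000 0.0000 0.000 0.000 0.000 0.2]
```

Call:
apply_moves:
  rows: "-0.019 -0.254 0.008 0 0 0.038 0.2;-0.019 -0.254 0.008 0 0 0.038 0.2;-0.019 -0.254 0.008 0 0 0.038 0.2;-0.019 -0.254 0.008 0 0 0.038 0.2;-0.019 -0.254 0.008 0 0 0.038 0.2;-0.019 -0.254 0.008 0 0 0.038 0.2;-0.019 -0.254 0.008 0 0 0.038 0.2;-0.019 -0.254 0.008 0 0 0.038 0.2"

```text
t: 42.45
ee_pos: [471.8, -24.0, 129.3]
eef_rot: [0.023, 1.0, 0.0, -0.002]
ft_force: [-0.4, 0.4, -0.3]
finger_gap: 0.802
gripper_force: 0.0
```

Call:
apply_moves:
  rows: "0 0 0 0 0 0 0.2;0 0 0 0 0 0 0.2;0 0 0 0 0 0 0.2"

```text
t: 42.7
ee_pos: [472.4, -20.6, 130.5]
eef_rot: [0.019, 1.0, 0.0, -0.001]
ft_force: [-0.7, 0.3, -0.1]
finger_gap: 0.798
gripper_force: 0.0
```

```bash
python3 look.py pics/w19.png
python3 - <<'E'
from hm import *
r=near("pics/w19.png",30,(469.8,9.4,-.04)); print("A",r); g=grasp(r[0],"x",0); print(g)
plan([[*g,45,np.pi+r[0][2],.2,4]])
E
```

```text
[472.4 -20.6 130.5] 3.103 42.7
A (array([ 4.69243e+02,  1.02750e+01, -3.90000e-02]), 5, np.float64(0.25))
[474.02974404 -20.93536817]
CALL: 7x [-0.0016 -0.0002 0.0857 0.000 -0.001 0.001 0.2]
```

Call:
apply_moves:
  rows: "-0.0015 0 0.04 0 0 0 0.2;-0.0015 0 0.07 0 0 0 0.2;-0.0015 0 0.086 0 0 0 0.2;-0.0015 0 0.086 0 0 0 0.2;-0.0015 0 0.086 0 0 0 0.2"

```text
t: 43.17
ee_pos: [473.9, -21.2, 44.7]
eef_rot: [0.02, 1.0, 0.0, -0.001]
ft_force: [-0.2, -0.6, -0.1]
finger_gap: 0.798
gripper_force: 0.0
```

Call:
apply_moves:
  rows: "0 0 0 0 0 0 1;0 0 0 0 0 0 1;0 0 0 0 0 0 1;0 0 0 0 0 0 1;0 0 0 0 0 0 1;0 0 0 0 0 0 1"

```text
t: 43.67
ee_pos: [475.9, -22.3, 47.2]
eef_rot: [0.021, 1.0, -0.0, 0.002]
ft_force: [-2.1, 2.7, 6.5]
finger_gap: 0.373
gripper_force: 59.8
```

Run:
```python
from h import *
s=get_state(); print(s["ee_pos"],s["finger_gap"],s["ft_force"],s["gripper_force"],yaw_of(s["eef_rot"]))
p=s["ee_pos"];z=p[2];y=yaw_of(s["eef_rot"])%(2*np.pi)
t=grasp([459.8,199.8,0],"x",0); print(t)
plan([[*p[:2],z+95,y,1,0],[*t,z+95,np.pi,1,5]])
```

```text
[475.89468868 -22.3049787   47.16765998] 0.37312167332955115 [-2.14320996  2.70002832  6.53897061] 59.81235086917877 3.1004492260761594
[465.8 168.8]
CALL: 3x [-0.0003 -0.0000 -0.0950 -0.000 0.003 -0.000 1] | 5x [0.0176 0.1905 -0.0951 -0.000 0.003 -0.041 1]
CALL: 5x [0.0000 0.0000 0.0000 0.000 0.000 0.000 1]
```

Call:
apply_moves:
  rows: "0 0 -0.095 0 0 0 1;0 0 -0.095 0 0 0 1;0 0 -0.095 0 0 0 1;0.017 0.190 -0.095 0 0 -0.041 1;0.017 0.190 -0.095 0 0 -0.041 1;0.017 0.190 -0.095 0 0 -0.041 1;0.017 0.190 -0.095 0 0 -0.041 1;0.017 0.190 -0.095 0 0 -0.041 1"

```text
t: 44.33
ee_pos: [464.2, 171.5, 140.6]
eef_rot: [-0.001, 1.0, 0.0, 0.0]
ft_force: [0.3, 0.7, -3.9]
finger_gap: 0.377
gripper_force: 61.4
```

Call:
apply_moves:
  rows: "0 0 0 0 0 0 1;0 0 0 0 0 0 1;0 0 0 0 0 0 1;0 0 0 0 0 0 1"

```text
t: 44.67
ee_pos: [465.2, 167.5, 140.2]
eef_rot: [0.001, 1.0, -0.0, 0.0]
ft_force: [-0.3, 0.3, -3.6]
finger_gap: 0.376
gripper_force: 61.4
```

```bash
python3 look.py pics/w20.png
python3 - <<'E'
from hm import *
s=get_state(); print(s["ee_pos"],s["finger_gap"],s["ft_force"],yaw_of(s["eef_rot"]))
p=s["ee_pos"]
print("held",near("pics/w20.png",p[2]-31+14,(p[0]-7,p[1]+31,0)))
E
```

```text
[465.2 167.5 140.2] 3.141 44.7
[465.26771527 167.37838558 140.19466714] 0.3738826784469092 [ 0.1551955  -0.71915493 -3.30148238] 3.1402110996749135
held (array([ 4.57562e+02,  1.98083e+02, -1.00000e-02]), 5, np.float64(0.15))
```

Call:
apply_moves:
  rows: "-0.0015 0.001 0.04 0 0 0 1;-0.0015 0.001 0.06 0 0 0 1;-0.0015 0.001 0.07 0 0 0 1;-0.0015 0.001 0.074 0 0 0 1;-0.0015 0.001 0.0755 0 0 0 1;-0.0015 0.001 0.0755 0 0 0 1;-0.0015 0.001 0.076 0 0 0 1;-0.0015 0.001 0.076 0 0 0 1"

```text
t: 45.38
ee_pos: [467.7, 169.4, 65.5]
eef_rot: [-0.0, 1.0, 0.0, 0.001]
ft_force: [0.0, -0.5, -4.3]
finger_gap: 0.375
gripper_force: 61.4
```

Call:
apply_moves:
  rows: "0 0 0.0005 0 0 0 1;0 0 0.0005 0 0 0 1"

```text
t: 45.55
ee_pos: [467.1, 169.4, 64.3]
eef_rot: [-0.0, 1.0, 0.0, 0.001]
ft_force: [-0.5, 1.1, -3.4]
finger_gap: 0.377
gripper_force: 61.4
```

Call:
apply_moves:
  rows: "0 0 0.0005 0 0 0 1;0 0 0.001 0 0 0 1;0 0 0.0015 0 0 0 1"

```text
t: 45.8
ee_pos: [467.0, 169.4, 63.2]
eef_rot: [-0.0, 1.0, -0.0, -0.0]
ft_force: [-4.9, -1.0, 9.8]
finger_gap: 0.372
gripper_force: 62.9
```

Call:
apply_moves:
  rows: "0 0 0 0 0 0 0.3;0 0 0 0 0 0 0.3;0 0 0 0 0 0 0.3;0 0 0 0 0 0 0.3;0 0 -0.1 0 0 0 0.3;0 0 -0.1 0 0 0 0.3;0 0 -0.1 0 0 0 0.3;0 0 -0.1 0 0 0 0.3"

```text
t: 46.47
ee_pos: [470.1, 169.8, 167.6]
eef_rot: [-0.0, 1.0, 0.001, 0.005]
ft_force: [0.9, -0.5, -0.0]
finger_gap: 0.7
gripper_force: 0.0
```

Call:
apply_moves:
  rows: "0 -0.1 -0.02 0 0 0 0.3;0 -0.1 -0.02 0 0 0 0.3;0 -0.1 -0.02 0 0 0 0.3;0 -0.1 -0.02 0 0 0 0.3;0 -0.1 -0.02 0 0 0 0.3;0 -0.1 -0.02 0 0 0 0.3"

```text
t: 46.97
ee_pos: [466.1, 69.8, 181.2]
eef_rot: [-0.0, 1.0, 0.0, -0.001]
ft_force: [0.0, -0.2, 0.1]
finger_gap: 0.698
gripper_force: 0.0
```

```bash
python3 look.py pics/w21.png
python3 - <<'E'
from hm import *
for n,z,t in(("A",46,0),("B",32,np.pi),("C",18,0)): print(n,near("pics/w21.png",z,(459.7,199.7,t)))
g=grab_frame("scene"); cv2.imwrite("pics/s21.png",g); o=cv2.imread("pics/scene0.png"); sc=cam("scene")
for nm,w in(("key",[576,-297.5,65]),("knob",[666,-280,48])):
    px=proj(sc,[w])[0].astype(int); t=o[px[1]-16:px[1]+16,px[0]-12:px[0]+12]
    R_=cv2.matchTemplate(g[px[1]-22:px[1]+22,px[0]-18:px[0]+18],t,cv2.TM_CCOEFF_NORMED); print(nm,cv2.minMaxLoc(R_)[1::2])
E
```

```text
[466.1  69.8 181.2] -3.141 47.0
A (array([ 4.59012e+02,  2.00186e+02, -1.20000e-02]), 5, np.float64(0.14))
B (array([459.633, 201.101,  -3.133]), 3, np.float64(0.22))
C (array([ 4.60982e+02,  1.88549e+02, -1.50000e-02]), 5, np.float64(2.43))
key (-0.003317209193482995, (1, 0))
knob (0.38328641653060913, (0, 2))
```

Run:
```python
from hm import *
g=grab_frame("side"); cv2.imwrite("pics/side21.png",g); o=cv2.imread("pics/side0.png"); c=cam("side")
for nm,w in(("key",[576,-297.5,65]),("knob",[666,-280,48])):
    px=proj(c,[w])[0].astype(int); t=o[px[1]-16:px[1]+16,px[0]-12:px[0]+12]
    R_=cv2.matchTemplate(g[px[1]-22:px[1]+22,px[0]-18:px[0]+18],t,cv2.TM_CCOEFF_NORMED); print(nm,cv2.minMaxLoc(R_)[1::2])
# is the arm between the scene camera and the key?
s=cv2.imread("pics/s21.png"); px=proj(cam("scene"),[[576,-297.5,65]])[0].astype(int); a=np.s_[px[1]-16:px[1]+16,px[0]-12:px[0]+12]
print(px,s[a].mean((0,1)),cv2.imread("pics/scene0.png")[a].mean((0,1)))
```

```text
key (0.9899693131446838, (6, 6))
knob (0.9988032579421997, (6, 6))
[317 171] [51.30208333 47.97916667 43.13932292] [80.36197917 87.94270833 91.13802083]
```

```bash
python3 -c "
from station import *
print(job_done())"
```

```text
the job is handed in; nothing more can be done
None
```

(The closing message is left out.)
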